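Clamp the re-glued tea box

ROBOT

A 6-joint arm with a two-finger parallel gripper is mounted at the origin on the work surface. World frame = base frame: x ahead of the robot, y to its left, z up, the work surface at z = 0. Lengths are in m, angles in degrees, forces in N, time in s.
With the tool pointing down it reaches from about 0.35 to 0.875 m from the base axis. Payload 4.2 kg.
Tool frame: the origin (TCP) lies midway between the tips of the shut fingers; the grasp point (between the pads) lies 19 mm behind it; z points along the fingers, y is the direction in which the jaws open and shut (so a half turn about z gives the same grasp; the last joint's range is limited). The gripper opens to 87 mm and grips with 3 to 60 N. Pads are 19 mm wide; open, the fingers measure 117 mm over their backs; the gripper's body (75 mm by 190 mm) begins 51 mm behind the grasp point.
Start: joints at [-49.24, 22.042, 0.453, 0, -68.411, -14.817], TCP at [0.273, -0.562, 0.223] pointing down, gripper open.
Joint ranges: [-179.83, 179.83], [-69.29, 118.12], [-61.27, 80.66], [-181.25, 117.63], [-171.15, -9.14], [-177.46, 177.46]. Speed limits (degrees/s): [159.86, 159.86, 180, 180, 180, 180].

INTERFACE

Orientations are given as a 3x3 rotation matrix whose columns are the frame's x, y, z axes.
In Python, from station import r gives the robot as it stands.
- The arm moves only by the tool servo_tool, never from a script. Its arguments are lists of equal length, an entry for each row: "slide": the shift along the world's x, y, z in units of 60 mm (1.0 is 60 mm), a list of three; "twist": the turn, a rotation vector about the world's x, y, z in units of 6 degrees (1.0 is 6 degrees), a list of three; "gripper": the closure, from 0 (fully open) to 1 (shut). In form: {"slide": [[x, y, z], ...], "twist": [[wx, wy, wz], ...], "gripper": [gripper, ...]}. A call has 1 to 12 rows; each row shifts and turns the commanded pose from where the row before left it; what a row does not reach is not made up. A row lasts 1/8 s, in which the tool goes at most 62.5 mm and 10.7 degrees, less where a joint would pass 70% of its speed; a pose out of reach is approached as far as the arm can. A call is refused whole if a number of a shift passes 1 or a number of a turn 1, either way. A call with a gripper value outside its range is refused whole. The fingers move at their own pace and stop on an object; the grip force is fixed at half the most. Time passes only in rows, so rows that do not move let the fingers close. It gives the time, the measured TCP pose, the force and the opening at its end, in the units of the state.
- r.sense(): the state, without advancing time (a new reading comes with each control period).
- r.capture(name): name is "scene" or "top" or "wrist"; returns a dict with "image" (400x640x3 uint8, blue, green, red), "intrinsics" (3x3 intrinsics, pixels), "R" (3x3) and "t" (3): a world point X has camera coordinates R X + t. Camera axes: x right, y down, z forward; pixel columns grow to the right and rows downward; lengths in m; the calibration is good to about 2 mm. A picture is of the moment at which its call begins. There is no depth.
- r.finish_job(): hands the job in, once; it reports no verdict.
The state is a dict: "time_s": time; "joints": joint angles; "joint_velocities": joint speeds; "effort": joint torques, N m; "tcp_pos": TCP position; "ee_rot": TCP orientation; "wrist_force": force on the tool from outside, world axes, zero at the start; "moment": the same for the moment, N m; "gripper_width": opening from 0.0 (shut) to 1.0 (fully open).
Only numpy, scipy, OpenCV 4.12 (cv2) and the standard library are available. Lean on these libraries where they do the work, as an engineer would, in place of code of your own. Each camera call takes 0.05 s, during which the arm holds its last target.

TASK

The bamboo tea box on the clamp board has just been re-glued. Lift its loose lid off by the knob and set it down flat, knob up, on the round cork mat; then pump the clamp's trigger towards its grip, stroke after stroke, until the pad has pressed the box snug against the fixed jaw. Finish while still holding the trigger squeezed, with the spring pad pushed about halfway in and never bottomed out; move the jaw only by the trigger and leave the other things on the table where they are.

Things in the scene. Friction and masses are not known exactly. Their poses are not given: they have to be found in the camera images.
- clamp: One-hand ratchet clamp on a pale maple board, fixed to the table. Origin on the table top, mid-length. Its x axis runs along the push rod from the grip to the fixed jaw, z up. In its frame (mm): board x -200 to 170, y +-55, 15 thick, the tea box stands on it; two steel housing plates x -170 to -85, y +-17, top z 85; push rod 14 wide, z 44 to 59, sticking out behind the grip to at most x -320.
- grip_post (a point): Point in the middle of the fixed black grip post at z 128 mm; the post is 14 mm thick along the clamp's x (x -164 to -150 in the clamp frame), 24 wide, top at z 155, standing on the housing behind the trigger. Axes as the clamp's.
- fixed_jaw (a point): Centre of the inner face of the fixed jaw, a dark steel block 70 mm wide, z 15 to 80, inner face at clamp x 140.
- trigger: Black trigger lever in front of the grip, 10 mm thick along the clamp's x, 20 wide. Origin: its pivot at x -128, y 0, z 78 of the clamp frame; top at z 150. At rest it leans 0.21 rad towards the jaw, fully squeezed 0.21 rad towards the grip. Grip and trigger together span 52 mm along x at z 128 at rest, 31 mm squeezed: open fingers from above can take both, or push the lever.
- trigger_front (a point): Point on the trigger's front face (the side towards the jaw), 50 mm above its pivot; moves with it: clamp x -112 mm at rest, -133 fully squeezed, z about 127. The leaning lever's top edge (z 150) reaches forward to clamp x -107 at rest, so leave room for it when reaching down in front of it.
- trigger_angle (a joint): Trigger angle (rad): 0 at rest, 0.42 fully squeezed (top moves to the grip, clamp -x). A spring returns it. 1 rad drives the rod 48 mm, so a full stroke gives 20 mm; tooth pitch 6 mm: full squeeze and full release gain about 18 mm. Squeezing at z 128 takes 2 to 3 N for the return spring, 2.5 N for rod friction, plus the pad's force on the box.
- jaw: Sliding steel push rod with a 46 mm square plate at its front end carrying the spring pad. Origin on the rod axis at the plate's front: x -28, z 50 of the clamp frame at jaw_travel 0; axes as the clamp's. To be moved only by the trigger, not touched by the robot.
- jaw_travel (a joint): Travel of the push rod (m), 0 to 0.085, growing towards the fixed jaw; starts between 0 and 0.018. With the trigger let go only 2.5 N of friction holds the rod, so the pad's pressure above that is lost.
- pad: Black rubber pad, 44 mm square, 10 mm thick, on the front of the jaw on a spring. Origin: centre of its front face, 28 mm ahead of the jaw's origin when not pressed. It touches the near side of the tea box first.
- pad_press (a joint): How far the spring pad is pushed in (m): 0 free, 0.015 bottomed. Its spring is 1.2 N per mm; halfway (0.0075) is 9 N on the box.
- tea_box: Open bamboo box, 90 mm along its x (along the clamp's x) by 80 by 70 tall, walls 6 mm, 0.35 kg, loose, standing on the board between pad and fixed jaw with 2 to 8 mm of slack to the fixed jaw. Origin: centre of its underside, z up.
- lid: Loose bamboo lid lying on the tea box: plate 98 x 88 x 8 mm, under it a tongue 72 x 62 x 5 mm that sits inside the box, on it a round dark wooden knob 22 mm across and 32 mm tall (8 to 40 mm above the origin). Origin: centre of the plate's underside (at rest on the box 70 mm above the box's origin, on the cork mat 11 mm above the table); z up.
- cork_mat: Round cork mat, 170 mm across, 6 mm thick, fixed on the table. Origin: centre of its underside.
- tumbler_a: Glass tumbler, 70 mm across, 90 tall, bystander. Origin: centre of underside.
- tumbler_b: Glass tumbler like the other, bystander. Origin: centre of underside.
- dripper: Pale blue ceramic coffee dripper, 110 mm across, 80 tall, bystander. Origin: centre of underside.
- pitcher: Stainless pitcher with handle, 90 mm across, 110 tall, bystander. Origin: centre of underside.
- creamer: White porcelain creamer with handle, 66 mm across, 65 tall, bystander beside the clamp board on the robot's side. Origin: centre of underside.
- glue: White glue bottle, 42 mm across, 110 tall, bystander beside the clamp board on the robot's side. Origin: centre of underside.
- spoon: Wooden spoon lying beyond the clamp board, bystander.
Not all that is in view belongs to the job. What is shaped like the lid but blue or yellow is not meant.

How it is judged:
By the outcome, as a careful person would: the job done as asked, in the order asked, and still so for the second after the job is handed in, while the arm keeps its last pose, push and grip.
It also fails if it takes over 72 s, if anything falls off the work surface, if the arm or the gripper's body presses on something with over 40 N, if the wrist force passes 120 N, or if a joint passes its speed limit or range.

## Working session

There is one attempt and no reset: what is moved stays moved. The work goes in short steps, Python scripts to look and compute and a tool call to move; the robot and the scene stay as the last step left them, time stands still between calls to the robot, and variables do not carry over. Pictures are saved under pics/ and viewed, and the job is handed in when it is done.

Besides the shell and the picture viewer there is one more tool, called after ">>>" by a JSON object that holds its "method" and its "body", one argument or row to a line. servo_tool: Moves the arm, as the interface text tells. Its arguments: {"type":"object","properties":{"slide":{"type":"array","items":{"type":"array","items":{"type":"number"}}},"twist":{"type":"array","items":{"type":"array","items":{"type":"number"}}},"gripper":{"type":"array","items":{"type":"number"}}},"required":["slide","twist","gripper"]}

```bash
ls; mkdir -p pics; cat > h.py <<'E'
import numpy as np, cv2, pickle
from station import r
def grab(names, tag):
    out={}
    for n in names:
        c=r.capture(n); out[n]=c
        cv2.imwrite(f'pics/{n}_{tag}.png',c['image'])
    pickle.dump(out,open(f'{tag}.pkl','wb'))
    return out
def load(tag): return pickle.load(open(f'{tag}.pkl','rb'))
def ray(c,u,v):
    d=np.linalg.inv(np.array(c['intrinsics']))@np.array([u,v,1.]); R=np.array(c['R']); t=np.array(c['t']).ravel()
    o=-R.T@t; d=R.T@d; return o,d/np.linalg.norm(d)
def onz(c,u,v,z):
    o,d=ray(c,u,v); return o+d*(z-o[2])/d[2]
def proj(c,X):
    p=np.array(c['intrinsics'])@(np.array(c['R'])@np.array(X)+np.array(c['t']).ravel()); return p[:2]/p[2]
def st():
    s=r.sense(); print('t',round(s['time_s'],2),'tcp',np.round(s['tcp_pos'],4),'F',np.round(s['wrist_force'],1),'w',round(s['gripper_width'],3)); return s
E
python3 - <<'E'
from h import *
o=grab(['scene','top','wrist'],'a'); s=st(); print(s['ee_rot'])
for n,c in o.items(): print(n, ray(c,320,200), np.array(c['intrinsics'])[0,0])
E
```

```text
pics
t 0.15 tcp [ 0.2732 -0.5616  0.2217] F [ 0.2  0.  -0.1] w 1.0
[[-8.99279201e-01 -4.37374309e-01 -7.95838623e-04]
 [-4.37375020e-01  8.99278125e-01  1.39514259e-03]
 [ 1.05480737e-04  1.60270265e-03 -9.99998710e-01]]
scene (array([1.47381472, 0.13025073, 0.95042391]), array([-0.7700463 , -0.10680768, -0.62898395])) 430.22072143264813
top (array([ 0.34655518, -0.01672376,  1.68581349]), array([ 0.08608474, -0.01187107, -0.99621709])) 515.1566725192889
wrist (array([ 0.21321174, -0.5910729 ,  0.38353712]), array([ 0.20991904,  0.11469761, -0.97096779])) 311.69623844572936
```

View pics/top_a.png

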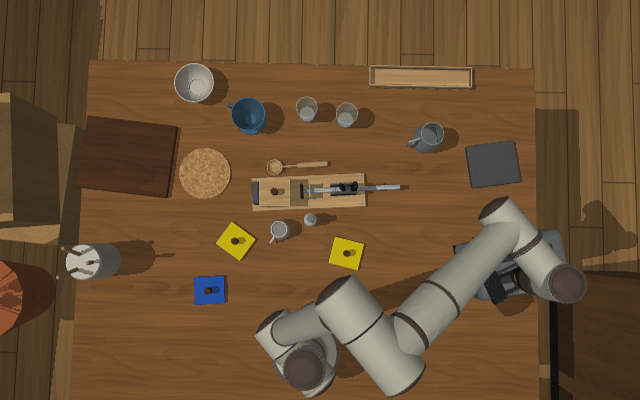

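View pics/scene_a.png

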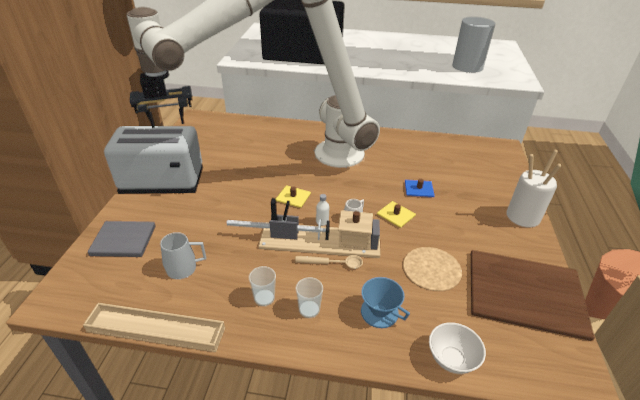

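The top view shows the clamp board at about (250–367, 175–210), the bamboo lid on the box at (275,191), the cork mat at (205,173), and blue and yellow decoy lids at (210,290), (236,241) and (347,253). I'll enlarge the crop.

```bash
python3 - <<'E'
from h import *
o=load('a')
i=o['top']['image'][150:225,165:415]; cv2.imwrite('pics/crop1.png',cv2.resize(i,None,fx=3.2,fy=3.2,interpolation=cv2.INTER_CUBIC))
i=o['scene']['image'][185:285,215:475]; cv2.imwrite('pics/crop2.png',cv2.resize(i,None,fx=3,fy=3,interpolation=cv2.INTER_CUBIC))
E
```

```text
(no output)
```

View pics/crop1.png

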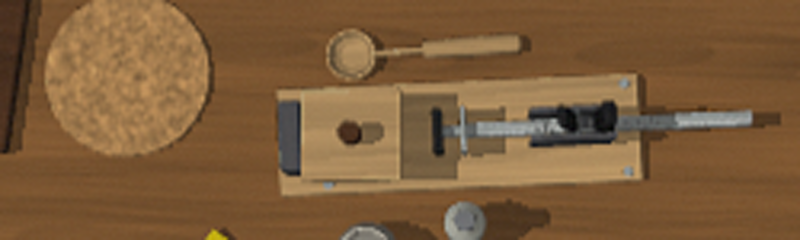

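View pics/crop2.png

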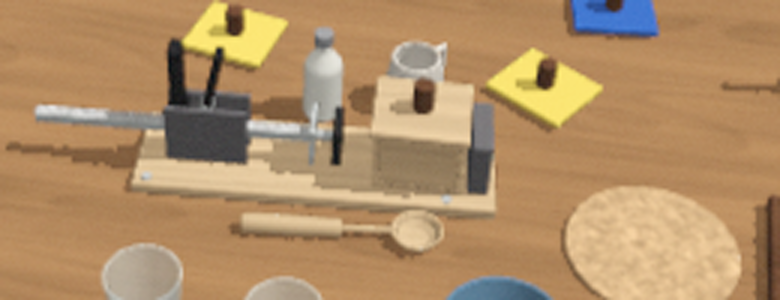

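The crops show that the bamboo lid, with its dark knob at crop1 (348,131), is the only natural-wood one and sits on the box against the jaw. The trigger and grip are at (570–605,115). Next I'll measure them.

```bash
python3 - <<'E'
from h import *
o=load('a'); T=o['top'];S=o['scene']
im=T['image'].astype(int); hsv=cv2.cvtColor(T['image'],cv2.COLOR_BGR2HSV)
# board mask: bright pale
for n,(x0,y0,x1,y1) in dict(board=(248,168,372,213),mat=(172,145,236,202),).items():
    print(n,hsv[y0+ (y1-y0)//2, x0+8], hsv[195,262],hsv[180,300],hsv[165,250],hsv[172,205])
f=lambda u,v:(165+u/3.2,150+v/3.2)
C=[onz(T,*f(u,v),0.015) for u,v in [(277,92),(283,195),(647,178),(642,73)]]
print(np.round(C,4)); 
print('lens',[round(np.linalg.norm(C[i]-C[(i+1)%4]),4) for i in range(4)])
ax=(C[0]+C[1]-C[2]-C[3]);ax/=np.linalg.norm(ax);print('ax',ax)
ce=sum(C)/4; og=ce+ax*0.015; print('origin',og)
# knob top z: board15+70+40=125
g=cv2.cvtColor(T['image'],cv2.COLOR_BGR2GRAY)
def dark(c,x0,y0,x1,y1,th):
    g=cv2.cvtColor(c['image'],cv2.COLOR_BGR2GRAY)[y0:y1,x0:x1]
    m=(g<th).astype(np.uint8); n,l,s,ce=cv2.connectedComponentsWithStats(m)
    for k in range(1,n): print(s[k],ce[k]+[x0,y0])
print('knob top');dark(T,265,182,292,200,75)
print('knob scene');dark(S,345,205,370,228,75)
# mat
hs=hsv[140:205,170:240]; sat=hs
m=((im[140:205,170:240].sum(2)>330)).astype(np.uint8)
n,l,s,ce=cv2.connectedComponentsWithStats(m);k=1+np.argmax(s[1:,4]);print('mat',s[k],ce[k]+[170,140], onz(T,*(ce[k]+[170,140]),.006), onz(T,s[k][0]+170,172,.006),onz(T,s[k][0]+s[k][2]+170,172,.006))
E
```

```text
board [135   7  78] [ 17 115 171] [ 17 111 108] [ 15 154 111] [ 16 134 167]
mat [ 16 134 175] [ 17 115 171] [ 17 111 108] [ 15 154 111] [ 16 134 167]
[[ 0.5557  0.1883  0.015 ]
 [ 0.4506  0.1789  0.015 ]
 [ 0.4759 -0.1905  0.015 ]
 [ 0.5834 -0.184   0.015 ]]
lens [np.float64(0.1056), np.float64(0.3702), np.float64(0.1077), np.float64(0.3732)]
ax [-0.0713478  0.9974515  0.       ]
origin [0.51532451 0.01313619 0.015     ]
knob top
[ 6  6  7  7 40] [274.    191.075]
knob scene
[ 8  9  6  9 45] [355.37777778 218.11111111]
mat [   9    8   51   50 1824] [204.17105263 172.85307018] [0.57294182 0.34566767 0.006     ] [0.57395933 0.42846073 0.006     ] [0.57762123 0.26092406 0.006     ]
```

```bash
cat >> h.py <<'E'
def tri(a,b):
    (o1,d1),(o2,d2)=a,b
    A=np.stack([d1,-d2],1); s=np.linalg.lstsq(A,o2-o1,rcond=None)[0]
    p,q=o1+s[0]*d1,o2+s[1]*d2; return (p+q)/2,np.linalg.norm(p-q)
AX=np.array([-0.0713,0.9975,0]); AY=np.array([-0.9975,-0.0713,0]); OG=np.array([0.5153,0.0131,0])
def cl(P): d=np.array(P)-OG; return np.array([d@AX,d@AY,d[2]])
def wo(p): return OG+p[0]*AX+p[1]*AY+np.array([0,0,p[2]])
E
python3 - <<'E'
from h import *
o=load('a'); T=o['top'];S=o['scene']
print('knob tri',tri(ray(T,274.3,191.3),ray(S,355.4,218.1)))
k=onz(T,274,191.1,0.125-0.008);print('knob',k,cl(k))
f=lambda u,v:(165+u/3.2,150+v/3.2)
g=lambda u,v:(215+u/3,185+v/3)
for n,u,v,z in [('lid TL',302,88,.093),('lid TR',401,89,.093),('lid BR',402,182,.093),('lid BL',302,180,.093),('plate front',461,130,.073),('pad front top',433,108,.072),('pad front bot',433,155,.072),('jawL',281,100,.08),('jaw in',300,100,.08),('trig top',568,110,.150),('grip top',605,115,.155)]:
    p=onz(T,*f(u,v),z);print(n,np.round(p,4),np.round(cl(p)*1000,1))
print('expected px check:')
for n,p in [('grip',(-.157,0,.155)),('trig',(-.113,0,.15)),('jaw corner',(.14,.035,.08)),('rod back',(-.32,0,.05))]:
    q=proj(T,wo(p)); q2=proj(S,wo(p)); print(n,(q-[165,150])*3.2,(q2-[215,185])*3)
E
```

```text
knob tri (array([0.50686735, 0.10472357, 0.1071965 ]), np.float64(0.0020152203106726507))
knob [0.50638678 0.10590497 0.117     ] [0.09320847 0.00227394 0.117     ]
lid TL [0.5504 0.1545 0.093 ] [138.5 -45.1  93. ]
lid TR [0.5515 0.0582 0.093 ] [ 42.4 -39.3  93. ]
lid BR [0.4608 0.0549 0.093 ] [45.6 51.4 93. ]
lid BL [0.4607 0.1518 0.093 ] [142.2  44.6  93. ]
plate front [ 0.5148 -0.0009  0.073 ] [-13.9   1.5  73. ]
pad front top [0.5361 0.0272 0.072 ] [ 12.5 -21.7  72. ]
pad front bot [0.4896 0.026  0.072 ] [14.8 24.7 72. ]
jawL [0.5398 0.1761 0.08  ] [160.9 -36.   80. ]
jaw in [0.5402 0.1575 0.08  ] [142.3 -35.1  80. ]
trig top [ 0.5278 -0.1015  0.15  ] [-115.2   -4.3  150. ]
grip top [ 0.5232 -0.1359  0.155 ] [-149.2    2.7  155. ]
expected px check:
grip [613.18842636 111.71631172] [170.42285229  45.76639836]
trig [565.87016957 114.64021745] [215.304451    52.83050631]
jaw corner [305.24069693 171.06739288] [467.9423181  101.27813327]
rod back [767.28900196 115.77598251] [ 19.59400557 113.80370892]
```

>>> {"method": "servo_tool", "body": {
  "slide": [
    [0,0,0.4],
    [0.3,0.9,0.2],
    [0.3,0.9,0],
    [0.3,0.9,0],
    [0.3,0.9,0],
    [0.3,0.9,0],
    [0.3,0.9,0],
    [0.3,0.9,0],
    [0.4,0.9,0],
    [0.4,0.9,0],
    [0.4,0.9,0],
    [0.4,0.9,0]
  ],
  "twist": [
    [0,0,0],
    [0,0,-0.33],
    [0,0,-0.33],
    [0,0,-0.33],
    [0,0,-0.33],
    [0,0,-0.33],
    [0,0,-0.33],
    [0,0,-0.33],
    [0,0,-0.33],
    [0,0,-0.33],
    [0,0,-0.33],
    [0,0,-0.33]
  ],
  "gripper": [0,0,0,0,0,0,0,0,0,0,0,0]
}}

```text
time_s: 1.65
tcp_pos: [0.4957, 0.034, 0.2586]
ee_rot: [[-0.997, -0.072, 0.0], [-0.072, 0.997, 0.0], [-0.0, 0.0, -1.0]]
wrist_force: [0.6, -1.4, 0.2]
gripper_width: 0.999
```

```bash
python3 - <<'E'
from h import *
s=st(); print(np.round(s['ee_rot'],3)); o=grab(['wrist'],'b')
W=o['wrist']; print(proj(W,[.5065,.1055,.125]),proj(W,[.5065,.1055,.093]))
print('move',(np.array([.5065,.1055,.098])-s['tcp_pos'])/.06)
E
```

```text
t 1.65 tcp [0.4957 0.034  0.2586] F [ 0.6 -1.4  0.2] w 0.999
[[-0.997 -0.072  0.   ]
 [-0.072  0.997  0.   ]
 [-0.     0.    -1.   ]]
[389.17379232 209.86916657] [382.55503386 201.90242776]
move [ 0.17992533  1.19221377 -2.67658981]
```

View pics/wrist_b.png

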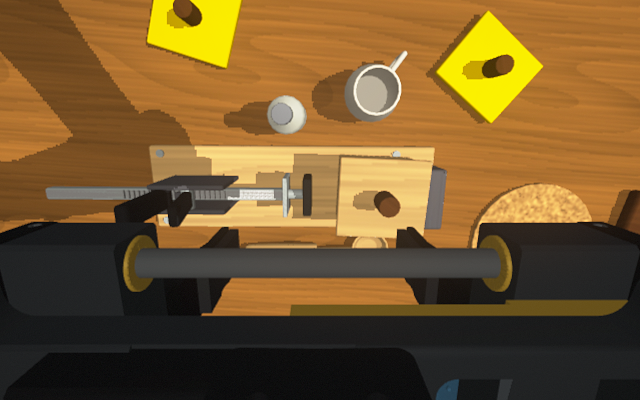

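The wrist view shows the bamboo lid with its knob at (387,205), which agrees with the predicted (389,210)/(383,202). I'll descend and grip.

>>> {"method": "servo_tool", "body": {
  "slide": [
    [0.1,0.6,0],
    [0.08,0.6,0],
    [0,0,-0.7],
    [0,0,-0.7],
    [0,0,-0.7],
    [0,0,-0.4],
    [0,0,-0.2],
    [0,0,0]
  ],
  "twist": [
    [0,0,0],
    [0,0,0],
    [0,0,0],
    [0,0,0],
    [0,0,0],
    [0,0,0],
    [0,0,0],
    [0,0,0]
  ],
  "gripper": [0,0,0,0,0,0,0,0]
}}

```text
time_s: 2.7
tcp_pos: [0.5061, 0.1039, 0.0962]
ee_rot: [[-0.997, -0.073, -0.001], [-0.073, 0.997, -0.001], [0.001, -0.001, -1.0]]
wrist_force: [1.0, -0.4, 0.5]
gripper_width: 1.001
```

```bash
python3 - <<'E'
from h import *
st(); o=grab(['wrist'],'c')
E
```

```text
t 2.7 tcp [0.5061 0.1039 0.0962] F [ 1.  -0.4  0.5] w 1.001
```

View pics/wrist_c.png

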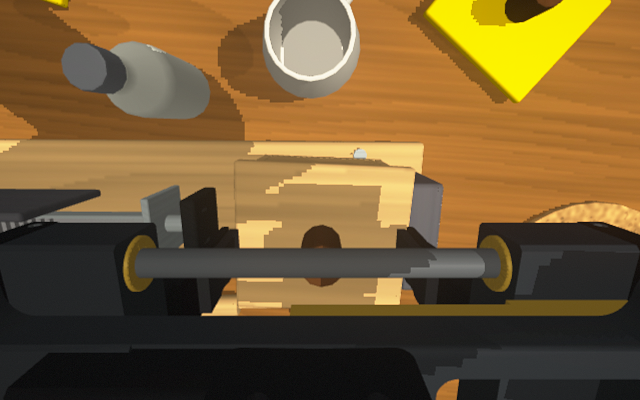

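The knob at (321,253) is midway between the fingers, so I'll close.

>>> {"method": "servo_tool", "body": {
  "slide": [
    [0,0,0.02],
    [0,0,0],
    [0,0,0],
    [0,0,0],
    [0,0,0],
    [0,0,0],
    [0,0,0],
    [0,0,0]
  ],
  "twist": [
    [0,0,0],
    [0,0,0],
    [0,0,0],
    [0,0,0],
    [0,0,0],
    [0,0,0],
    [0,0,0],
    [0,0,0]
  ],
  "gripper": [0.5,0.7,0.9,0.9,0.9,0.9,0.9,0.9]
}}

```text
time_s: 3.75
tcp_pos: [0.5063, 0.1041, 0.0977]
ee_rot: [[-0.997, -0.073, 0.0], [-0.073, 0.997, 0.0], [-0.0, 0.0, -1.0]]
wrist_force: [-0.7, 0.1, -0.9]
gripper_width: 0.242
```

>>> {"method": "servo_tool", "body": {
  "slide": [
    [0,0,0.2],
    [0,0,0.3],
    [0,0,0.5],
    [0,0,0.5],
    [0.2,0.4,0],
    [0.2,0.8,0],
    [0.2,0.8,0],
    [0.2,0.8,0],
    [0.2,0.8,0],
    [0.1,0.4,0],
    [0,0,0],
    [0,0,0]
  ],
  "twist": [
    [0,0,0],
    [0,0,0],
    [0,0,0],
    [0,0,0],
    [0,0,0],
    [0,0,0],
    [0,0,0],
    [0,0,0],
    [0,0,0],
    [0,0,0],
    [0,0,0],
    [0,0,0]
  ],
  "gripper": [0.9,0.9,0.9,0.9,0.9,0.9,0.9,0.9,0.9,0.9,0.9,0.9]
}}

```text
time_s: 5.25
tcp_pos: [0.5719, 0.3434, 0.1878]
ee_rot: [[-0.997, -0.072, -0.001], [-0.072, 0.997, -0.001], [0.001, -0.0, -1.0]]
wrist_force: [0.8, -0.0, -0.6]
gripper_width: 0.242
```

```bash
python3 - <<'E'
from h import *
st(); o=grab(['wrist','scene'],'d')
i=o['scene']['image'][160:300,215:515]; w=o['wrist']['image']
cv2.imwrite('pics/d.png',cv2.resize(i,None,fx=2.5,fy=2.5))
E
```

```text
t 5.25 tcp [0.5719 0.3434 0.1878] F [ 0.8 -0.  -0.6] w 0.242
```

View pics/d.png

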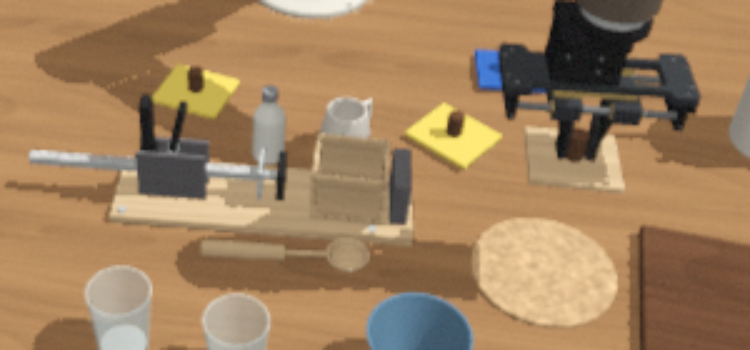

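View pics/wrist_d.png

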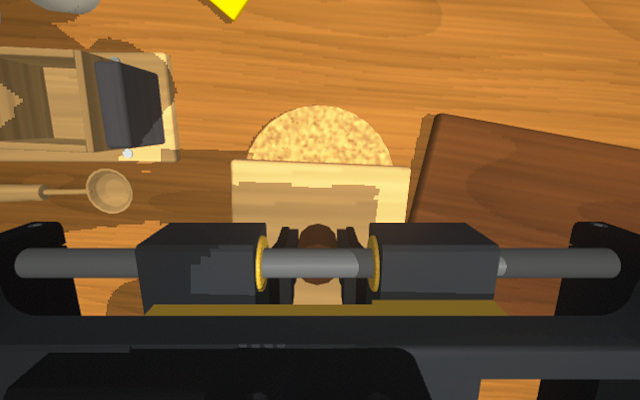

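The wrist view shows the lid level in the fingers, centred over the mat (mat columns 245–392, lid 232–410). The scene view shows the box still in place. I'll lower it.

>>> {"method": "servo_tool", "body": {
  "slide": [
    [0.02,0.03,-0.6],
    [0,0,-0.6],
    [0,0,-0.6],
    [0,0,-0.4],
    [0,0,-0.2],
    [0,0,-0.15],
    [0,0,-0.1],
    [0,0,0]
  ],
  "twist": [
    [0,0,0],
    [0,0,0],
    [0,0,0],
    [0,0,0],
    [0,0,0],
    [0,0,0],
    [0,0,0],
    [0,0,0]
  ],
  "gripper": [0.9,0.9,0.9,0.9,0.9,0.9,0.9,0.9]
}}

```text
time_s: 6.35
tcp_pos: [0.5735, 0.3458, 0.029]
ee_rot: [[-0.997, -0.073, 0.0], [-0.073, 0.997, 0.0], [-0.0, 0.0, -1.0]]
wrist_force: [-0.6, -0.1, -0.3]
gripper_width: 0.242
```

>>> {"method": "servo_tool", "body": {
  "slide": [
    [0,0,-0.04],
    [0,0,-0.03],
    [0,0,-0.02],
    [0,0,0]
  ],
  "twist": [
    [0,0,0],
    [0,0,0],
    [0,0,0],
    [0,0,0]
  ],
  "gripper": [0.9,0.9,0.9,0.9]
}}

```text
time_s: 6.85
tcp_pos: [0.5735, 0.3459, 0.0238]
ee_rot: [[-0.997, -0.073, 0.0], [-0.073, 0.997, 0.0], [-0.0, 0.0, -1.0]]
wrist_force: [-1.2, -0.5, 1.1]
gripper_width: 0.243
```

>>> {"method": "servo_tool", "body": {
  "slide": [
    [0,0,-0.02],
    [0,0,0]
  ],
  "twist": [
    [0,0,0],
    [0,0,0]
  ],
  "gripper": [0.9,0.9]
}}

```text
time_s: 7.1
tcp_pos: [0.5735, 0.3459, 0.0237]
ee_rot: [[-0.997, -0.073, 0.001], [-0.073, 0.997, 0.0], [-0.001, 0.0, -1.0]]
wrist_force: [-3.4, -1.6, 6.4]
gripper_width: 0.247
```

Contact is confirmed at 6 N, with z at the expected 23.7 mm. I'll release and rise.

>>> {"method": "servo_tool", "body": {
  "slide": [
    [0,0,0],
    [0,0,0],
    [0,0,0],
    [0,0,0],
    [0,0,0],
    [0,0,0.2],
    [0,0,0.4],
    [0,0,0.8],
    [0,0,0.8],
    [0,0,0.8]
  ],
  "twist": [
    [0,0,0],
    [0,0,0],
    [0,0,0],
    [0,0,0],
    [0,0,0],
    [0,0,0],
    [0,0,0],
    [0,0,0],
    [0,0,0],
    [0,0,0]
  ],
  "gripper": [0.6,0.5,0.3,0.0,0.0,0.0,0,0,0,0]
}}

```text
time_s: 8.35
tcp_pos: [0.5734, 0.3457, 0.2049]
ee_rot: [[-0.997, -0.073, 0.001], [-0.073, 0.997, 0.001], [-0.001, 0.001, -1.0]]
wrist_force: [0.4, 0.7, 0.1]
gripper_width: 0.998
```

```bash
python3 - <<'E'
from h import *
st(); o=grab(['wrist','scene'],'e')
i=o['scene']['image'][160:300,215:515]
cv2.imwrite('pics/e.png',cv2.resize(i,None,fx=2.5,fy=2.5))
E
```

```text
t 8.35 tcp [0.5734 0.3457 0.2049] F [0.4 0.7 0.1] w 0.998
```

View pics/e.png

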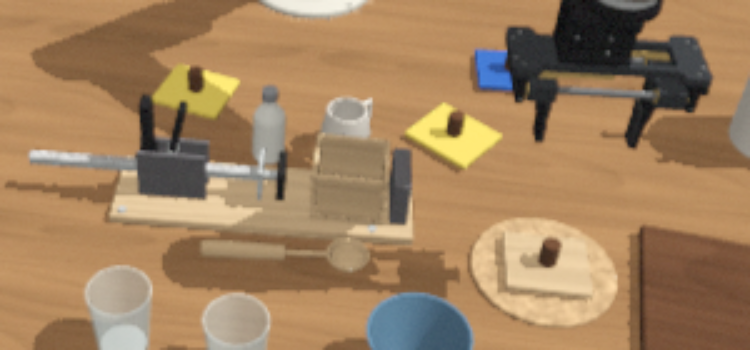

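View pics/wrist_e.png

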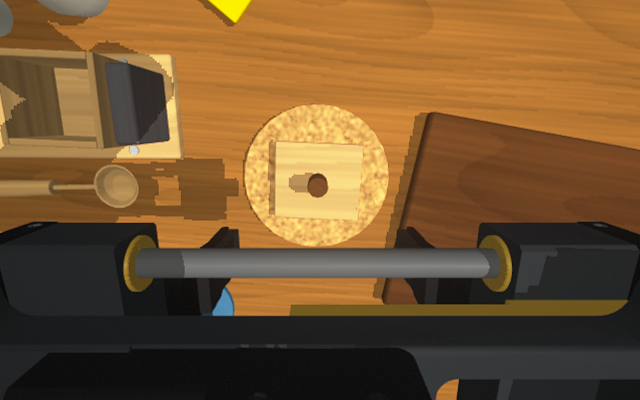

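The wrist view shows the lid flat, knob up, well inside the cork mat (lid 270–362 × 142–220 within mat 245–388 × 104–246). Next I'll go over the clamp's grip.

>>> {"method": "servo_tool", "body": {
  "slide": [
    [0,-0.4,0.3],
    [-0.1,-0.8,0.3],
    [-0.1,-0.9,0],
    [-0.1,-0.9,0],
    [-0.1,-0.9,0],
    [-0.1,-0.9,0],
    [-0.1,-0.9,0],
    [-0.1,-0.9,0],
    [-0.1,-0.8,0],
    [0,-0.45,0],
    [0,0,0]
  ],
  "twist": [
    [0,0,0],
    [0,0,0],
    [0,0,0],
    [0,0,0],
    [0,0,0],
    [0,0,0],
    [0,0,0],
    [0,0,0],
    [0,0,0],
    [0,0,0],
    [0,0,0]
  ],
  "gripper": [0,0,0,0,0,0,0,0,0,0,0]
}}

```text
time_s: 9.82
tcp_pos: [0.5242, -0.1275, 0.2383]
ee_rot: [[-0.998, -0.069, -0.001], [-0.069, 0.998, -0.0], [0.001, -0.0, -1.0]]
wrist_force: [-0.1, -0.4, 0.9]
gripper_width: 1.0
```

```bash
python3 - <<'E'
from h import *
st(); o=grab(['wrist'],'f')
W=o['wrist']
for p in [(-.157,0,.155),(-.113,0,.15),(-.107,.01,.15),(-.107,-.01,.15),(-.164,.012,.155),(-.2,.055,.015),(.17,.055,.015),(.14,.035,.08),(-.085,.017,.085),(-.085,-.017,.085)]: print(p,np.round(proj(W,wo(p))))
E
```

```text
t 9.82 tcp [ 0.5242 -0.1275  0.2383] F [-0.1 -0.4  0.9] w 1.0
(-0.157, 0, 0.155) [298. 209.]
(-0.113, 0, 0.15) [351. 207.]
(-0.107, 0.01, 0.15) [359. 196.]
(-0.107, -0.01, 0.15) [358. 219.]
(-0.164, 0.012, 0.155) [289. 195.]
(-0.2, 0.055, 0.015) [268. 134.]
(0.17, 0.055, 0.015) [575. 134.]
(0.14, 0.035, 0.08) [592. 156.]
(-0.085, 0.017, 0.085) [372. 175.]
(-0.085, -0.017, 0.085) [371. 207.]
```

View pics/wrist_f.png

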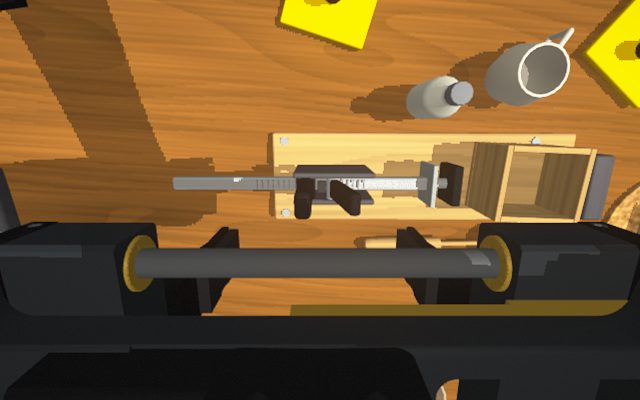

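```bash
python3 - <<'E'
from h import *
i=load('f')['wrist']['image'][120:250,200:400]
cv2.imwrite('pics/f2.png',cv2.resize(i,None,fx=4,fy=4,interpolation=cv2.INTER_CUBIC))
j=np.clip(i.astype(float)*2.5,0,255).astype(np.uint8)[45:105,80:180]
cv2.imwrite('pics/f3.png',cv2.resize(j,None,fx=8,fy=8,interpolation=cv2.INTER_CUBIC))
E
```

```text
(no output)
```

View pics/f3.png

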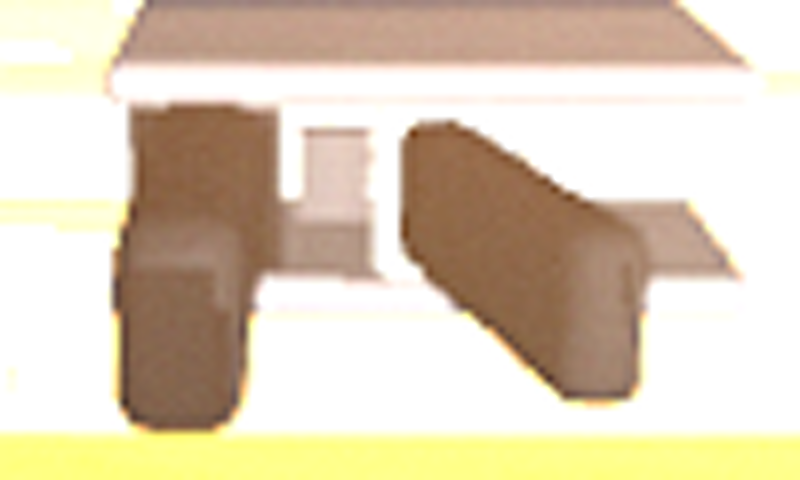

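```bash
python3 - <<'E'
from h import *
W=load('f')['wrist']
f=lambda u,v:(280+u/8,165+v/8)
for n,u,v,z in [('post c',182,325,.155),('post rear',120,330,.155),('post front',243,330,.155),('trig front',642,310,.149),('trig rear',565,310,.15),('plateTL',112,85,.085),('plateTR',748,70,.085),('plateBR',742,275,.085)]:
    p=onz(W,*f(u,v),z);print(n,np.round(p,4),np.round(cl(p)*1000,1))
for n,u,v,z in [('b tl',273,133,.015),('b tr',576,132,.015),('jaw',584,220,.08),('jaw tr',592,156,.08)]:
    p=onz(W,u,v,z);print(n,np.round(p,4),np.round(cl(p)*1000,1))
E
```

```text
post c [ 0.5233 -0.1397  0.155 ] [-153.     2.9  155. ]
post rear [ 0.5242 -0.1459  0.155 ] [-159.3    2.4  155. ]
post front [ 0.5234 -0.1334  0.155 ] [-146.8    2.4  155. ]
trig front [ 0.5199 -0.0922  0.149 ] [-105.3    2.9  149. ]
trig rear [ 0.5203 -0.1003  0.15  ] [-113.5    3.1  150. ]
plateTL [ 0.511  -0.1525  0.085 ] [-164.9   16.1   85. ]
plateTR [ 0.5034 -0.0717  0.085 ] [-83.7  17.9  85. ]
plateBR [ 0.5302 -0.0694  0.085 ] [-83.4  -9.   85. ]
b tl [ 0.4726 -0.1849  0.015 ] [-194.5   56.7   15. ]
b tr [0.446  0.1799 0.015 ] [171.4  57.2  15. ]
jaw [0.5383 0.1607 0.08  ] [145.6 -33.5  80. ]
jaw tr [0.4704 0.15   0.08  ] [139.8  35.   80. ]
```

The post top is at about clamp x −153 and the trigger front at about −105, within 2–3 mm of the top-view fit. That leaves more than 10 mm on each side, so I'll descend straddling both.

>>> {"method": "servo_tool", "body": {
  "slide": [
    [-0.02,0.06,-0.2],
    [0,0,-0.4],
    [0,0,-0.5],
    [0,0,-0.5],
    [0,0,-0.3],
    [0,0,0],
    [0,0,0]
  ],
  "twist": [
    [0,0,0],
    [0,0,0],
    [0,0,0],
    [0,0,0],
    [0,0,0],
    [0,0,0],
    [0,0,0]
  ],
  "gripper": [0,0,0,0,0,0,0]
}}

```text
time_s: 10.75
tcp_pos: [0.5247, -0.121, 0.1247]
ee_rot: [[-0.997, -0.074, 0.001], [-0.074, 0.997, -0.0], [-0.001, -0.0, -1.0]]
wrist_force: [-0.4, -0.2, -0.0]
gripper_width: 1.001
```

```bash
python3 - <<'E'
from h import *
s=st(); print(cl(s['tcp_pos'])); o=grab(['wrist','scene'],'g')
i=o['scene']['image'][180:270,215:375]
cv2.imwrite('pics/g.png',cv2.resize(i,None,fx=5,fy=5,interpolation=cv2.INTER_CUBIC))
E
```

```text
t 10.75 tcp [ 0.5247 -0.121   0.1247] F [-0.4 -0.2 -0. ] w 1.001
[-0.13439449  0.00015548  0.12468323]
```

View pics/g.png

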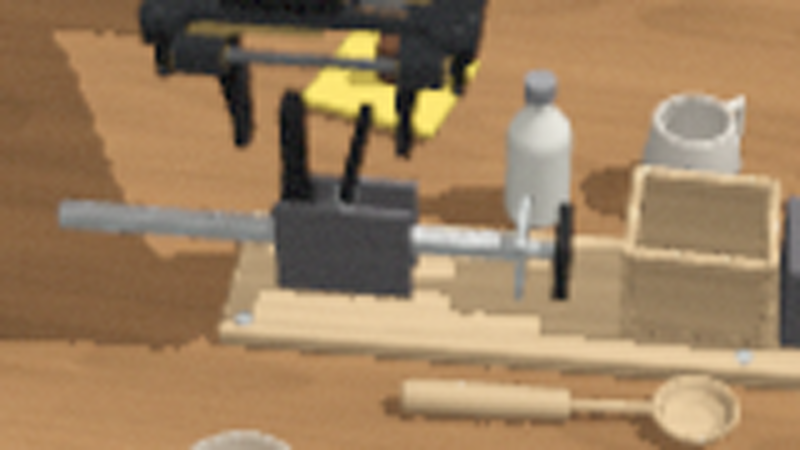

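View pics/wrist_g.png

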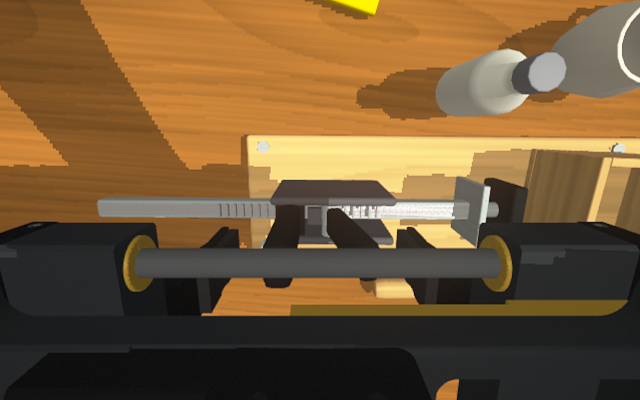

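The scene crop shows the fingers straddling post and trigger, with the rear finger at (240,130) and the front one at (405,140). First stroke, checking forces.

>>> {"method": "servo_tool", "body": {
  "slide": [
    [0.01,-0.1,0],
    [0.01,-0.1,0],
    [0.01,-0.1,0],
    [0.01,-0.1,0],
    [0,-0.1,0],
    [0,0,0]
  ],
  "twist": [
    [0,0,0],
    [0,0,0],
    [0,0,0],
    [0,0,0],
    [0,0,0],
    [0,0,0]
  ],
  "gripper": [0,0,0,0,0,0]
}}

```text
time_s: 11.6
tcp_pos: [0.5271, -0.1519, 0.1245]
ee_rot: [[-0.997, -0.072, 0.001], [-0.072, 0.997, 0.0], [-0.001, -0.0, -1.0]]
wrist_force: [0.2, 3.5, 2.3]
gripper_width: 1.002
```

```bash
python3 - <<'E'
from h import *
s=st(); print(cl(s['tcp_pos'])); o=grab(['wrist','scene'],'h')
i=o['scene']['image'][180:270,215:375]
cv2.imwrite('pics/hh.png',cv2.resize(i,None,fx=5,fy=5,interpolation=cv2.INTER_CUBIC))
E
```

```text
t 11.6 tcp [ 0.5271 -0.1519  0.1245] F [0.2 3.5 2.3] w 1.002
[-1.65440055e-01 -4.11169851e-05  1.24509836e-01]
```

View pics/hh.png

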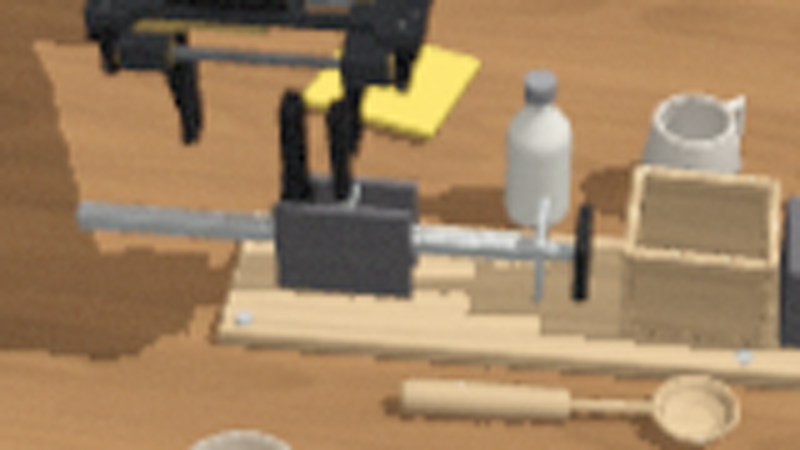

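The lever follows, and the jaw plate moved from crop x 522 to 541. I'll continue to the full stroke in small steps.

>>> {"method": "servo_tool", "body": {
  "slide": [
    [0,-0.05,0],
    [0,-0.05,0],
    [0.01,-0.03,0],
    [0,0,0]
  ],
  "twist": [
    [0,0,0],
    [0,0,0],
    [0,0,0],
    [0,0,0]
  ],
  "gripper": [0,0,0,0]
}}

```text
time_s: 12.2
tcp_pos: [0.5276, -0.159, 0.1242]
ee_rot: [[-0.997, -0.073, 0.001], [-0.073, 0.997, 0.001], [-0.001, 0.0, -1.0]]
wrist_force: [0.2, 4.9, 2.6]
gripper_width: 1.002
```

>>> {"method": "servo_tool", "body": {
  "slide": [
    [0,-0.03,0],
    [0,0,0]
  ],
  "twist": [
    [0,0,0],
    [0,0,0]
  ],
  "gripper": [0,0]
}}

```text
time_s: 12.45
tcp_pos: [0.5276, -0.1598, 0.1241]
ee_rot: [[-0.997, -0.072, 0.001], [-0.072, 0.997, 0.002], [-0.001, 0.002, -1.0]]
wrist_force: [0.9, 8.5, 3.6]
gripper_width: 0.999
```

Force rises near the end stop (full squeeze at y ≈ −0.160). I'll release fully and look.

>>> {"method": "servo_tool", "body": {
  "slide": [
    [0,0.05,0],
    [0,0.1,0],
    [-0.01,0.1,0],
    [-0.01,0.1,0],
    [-0.01,0.1,0],
    [-0.01,0.1,0],
    [0,0,0]
  ],
  "twist": [
    [0,0,0],
    [0,0,0],
    [0,0,0],
    [0,0,0],
    [0,0,0],
    [0,0,0],
    [0,0,0]
  ],
  "gripper": [0,0,0,0,0,0,0]
}}

```text
time_s: 13.32
tcp_pos: [0.5248, -0.1279, 0.1243]
ee_rot: [[-0.997, -0.073, 0.0], [-0.073, 0.997, -0.0], [-0.0, -0.0, -1.0]]
wrist_force: [-0.0, -0.3, 0.3]
gripper_width: 1.001
```

```bash
python3 - <<'E'
from h import *
s=st(); print(cl(s['tcp_pos'])); o=grab(['wrist','scene','top'],'i')
i=o['scene']['image'][180:270,215:375]
cv2.imwrite('pics/i.png',cv2.resize(i,None,fx=5,fy=5,interpolation=cv2.INTER_CUBIC))
E
```

```text
t 13.32 tcp [ 0.5248 -0.1279  0.1243] F [-0.  -0.3  0.3] w 1.001
[-0.14137008  0.00056729  0.12426407]
```

View pics/i.png

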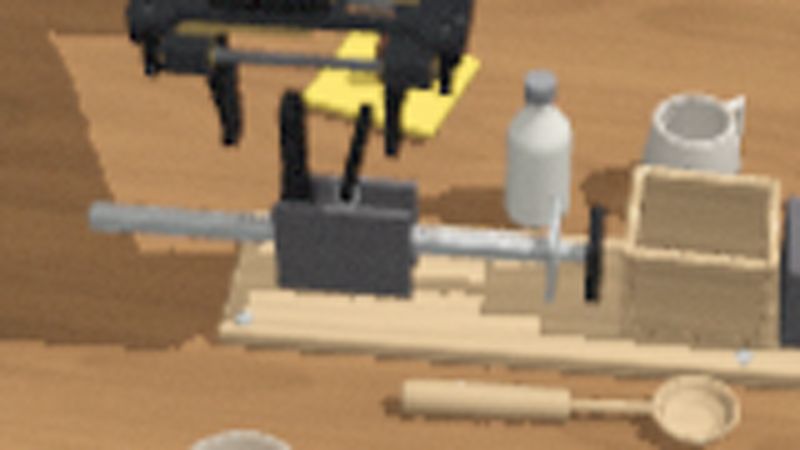

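View pics/wrist_i.png

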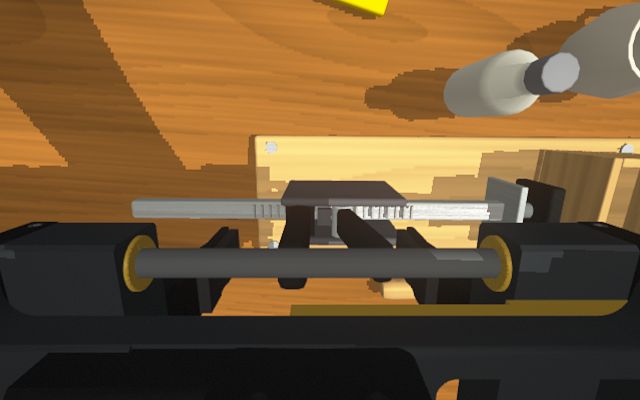

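Crop pixels: the plate went from 522 to 552 and the rod end from 60 to 92. That is about 6.2 scene px, or 18 mm, so travel is about 32 mm. I'll make the second stroke shorter (about 16 mm, keeping 12). That way the last stroke ends past vertical, where the contact point is well defined.

>>> {"method": "servo_tool", "body": {
  "slide": [
    [0.01,-0.1,0],
    [0.01,-0.1,0],
    [0.01,-0.1,0],
    [0,-0.1,0],
    [0,-0.06,0],
    [0,0,0]
  ],
  "twist": [
    [0,0,0],
    [0,0,0],
    [0,0,0],
    [0,0,0],
    [0,0,0],
    [0,0,0]
  ],
  "gripper": [0,0,0,0,0,0]
}}

```text
time_s: 14.22
tcp_pos: [0.5273, -0.1557, 0.1246]
ee_rot: [[-0.997, -0.072, 0.002], [-0.072, 0.997, 0.001], [-0.002, 0.0, -1.0]]
wrist_force: [0.5, 5.2, 3.4]
gripper_width: 0.999
```

```bash
python3 - <<'E'
from h import *
s=st(); print(cl(s['tcp_pos'])); o=grab(['wrist','scene','top'],'j')
i=o['scene']['image'][180:270,215:375]
cv2.imwrite('pics/j.png',cv2.resize(i,None,fx=5,fy=5,interpolation=cv2.INTER_CUBIC))
E
```

```text
t 14.22 tcp [ 0.5273 -0.1557  0.1246] F [0.5 5.2 3.4] w 0.999
[-1.69228574e-01  6.41212391e-05  1.24560648e-01]
```

View pics/j.png

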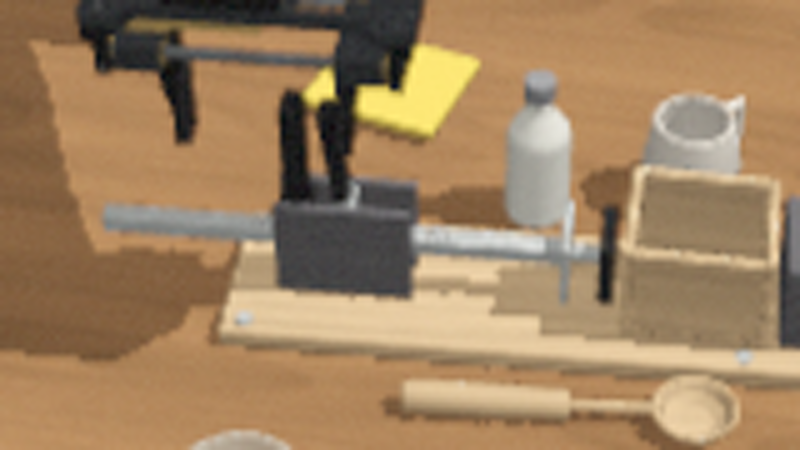

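View pics/wrist_j.png

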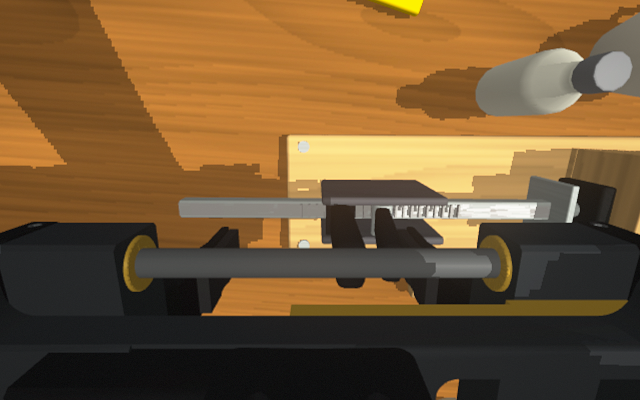

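```bash
python3 - <<'E'
from h import *
def edge(c,row,x0,x1,w=3):
    g=cv2.cvtColor(c['image'],cv2.COLOR_BGR2GRAY).astype(float)
    p=g[row-w//2:row+w//2+1,x0:x1].mean(0); d=np.abs(np.diff(p)); k=d.argmax()
    a=slice(max(k-1,0),k+2); return x0+0.5+(np.arange(len(d))[a]*d[a]).sum()/d[a].sum()
for t,x0,x1 in [('g',80,115),('h',80,240),('i',115,150),('j',160,200)]:
    W=load(t)['wrist']
    es=[edge(W,r0,x0,x1) for r0 in (205,208,211)]
    e=np.median(es); p=onz(W,e,208,.059); 
    # reference: board left edge for the same frame
    print(t,np.round(es,1),np.round(cl(p)*1000,1))
E
```

```text
g [96.9 97.2 97.8] [-301.2    4.1   59. ]
h [152.7 153.1 153.4] [-289.8    4.3   59. ]
i [131.1 131.4 131.8] [-282.1    4.9   59. ]
j [178.1 178.3 178.7] [-274.6    4.4   59. ]
```

View pics/wrist_h.png

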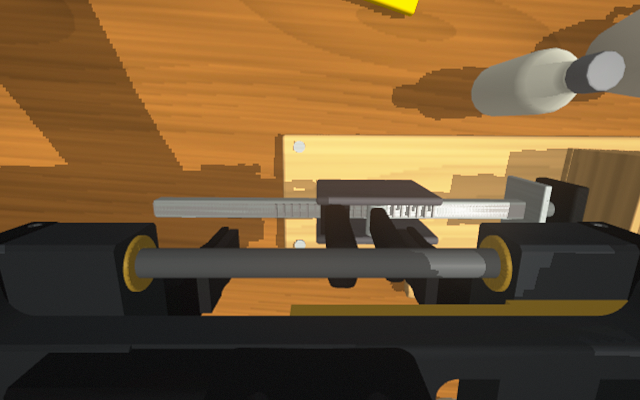

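Rod-end readings from the wrist camera are 0, 11.4, 19.1 and 26.6 mm relative to start. There is some dead travel at the start of stroke 2. I'll complete this stroke, which is still clear of the box, and read again.

>>> {"method": "servo_tool", "body": {
  "slide": [
    [0,-0.04,0],
    [0,-0.03,0],
    [0,0,0],
    [0,0,0]
  ],
  "twist": [
    [0,0,0],
    [0,0,0],
    [0,0,0],
    [0,0,0]
  ],
  "gripper": [0,0,0,0]
}}

```text
time_s: 14.88
tcp_pos: [0.5275, -0.1596, 0.1243]
ee_rot: [[-0.997, -0.073, 0.002], [-0.073, 0.997, 0.0], [-0.002, 0.0, -1.0]]
wrist_force: [1.1, 6.1, 3.3]
gripper_width: 0.999
```

```bash
cat >> h.py <<'E'
def edge(c,row,x0,x1,w=3):
    g=cv2.cvtColor(c['image'],cv2.COLOR_BGR2GRAY).astype(float)
    p=g[row-w//2:row+w//2+1,x0:x1].mean(0); d=np.abs(np.diff(p)); k=d.argmax()
    a=slice(max(k-1,0),k+2); return x0+0.5+(np.arange(len(d))[a]*d[a]).sum()/d[a].sum()
def rod(tag,exp=None):
    W=load(tag)['wrist']; 
    if exp is None: x0,x1=80,240
    else:
        u=proj(W,wo((exp/1000,.0045,.059)))[0]; x0,x1=int(u)-14,int(u)+14
    e=np.median([edge(W,r0,x0,x1) for r0 in (205,208,211)])
    print(tag,'rod px',round(e,1),'rel',round(cl(onz(W,e,208,.059))[0]*1000+301.2,1))
E
python3 - <<'E'
from h import *
s=st(); o=grab(['wrist'],'k'); rod('k',-271)
for t in 'ghijk':
    W=load(t)['wrist']; e=edge(W,180,225,330); p=onz(W,e,180,.015); print(t,'board',np.round(cl(p)*1000,1))
    #box near top edge & pad handled visually
E
```

```text
t 14.88 tcp [ 0.5275 -0.1596  0.1243] F [1.1 6.1 3.3] w 0.999
k rod px 188.2 rel 30.3
g board [-166.8   18.1   15. ]
h board [-195.5   18.    15. ]
i board [-166.8   18.7   15. ]
j board [-195.7   18.1   15. ]
k board [-166.3   18.2   15. ]
```

View pics/wrist_k.png

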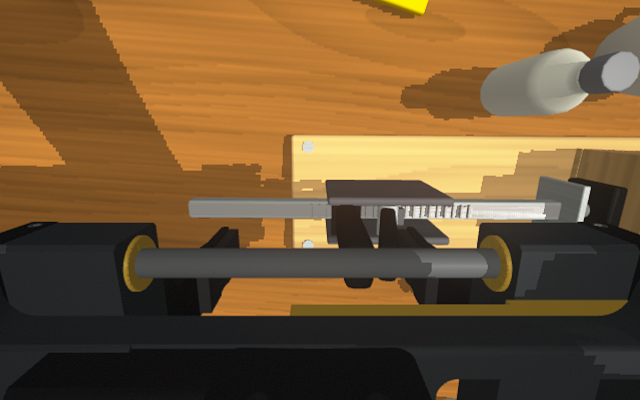

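The board edge reads −195.6 instead of −200, so the wrist readings carry a −4.4 mm offset. Corrected, travel was about 14 at the start and is about 44.7 mm now. I'll release further and longer this time so the pawl falls back fully.

>>> {"method": "servo_tool", "body": {
  "slide": [
    [0,0.1,0],
    [0,0.1,0],
    [-0.01,0.1,0],
    [-0.01,0.1,0],
    [-0.01,0.1,0],
    [-0.01,0.1,0],
    [-0.01,0.05,0],
    [0,0,0],
    [0,0,0],
    [0,0,0]
  ],
  "twist": [
    [0,0,0],
    [0,0,0],
    [0,0,0],
    [0,0,0],
    [0,0,0],
    [0,0,0],
    [0,0,0],
    [0,0,0],
    [0,0,0],
    [0,0,0]
  ],
  "gripper": [0,0,0,0,0,0,0,0,0,0]
}}

```text
time_s: 16.18
tcp_pos: [0.5236, -0.1211, 0.1241]
ee_rot: [[-0.997, -0.072, -0.0], [-0.072, 0.997, -0.0], [0.0, -0.0, -1.0]]
wrist_force: [-0.8, 0.1, -0.5]
gripper_width: 1.002
```

```bash
python3 - <<'E'
from h import *
s=st(); o=grab(['wrist','scene'],'l'); rod('l',-271)
i=o['scene']['image'][180:270,215:375]
cv2.imwrite('pics/l.png',cv2.resize(i,None,fx=5,fy=5,interpolation=cv2.INTER_CUBIC))
E
```

```text
t 16.18 tcp [ 0.5236 -0.1211  0.1241] F [-0.8  0.1 -0.5] w 1.002
l rod px 137.8 rel 30.9
```

View pics/wrist_l.png

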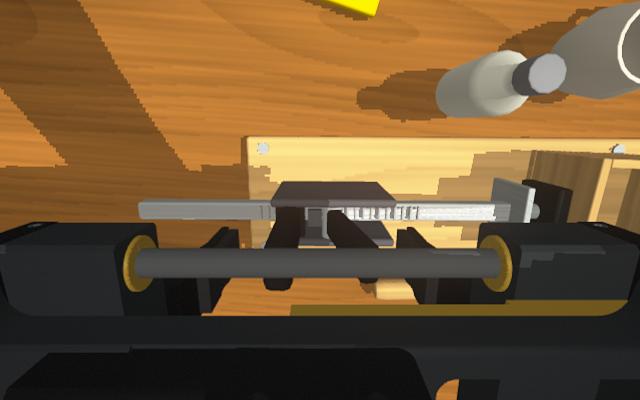

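View pics/l.png

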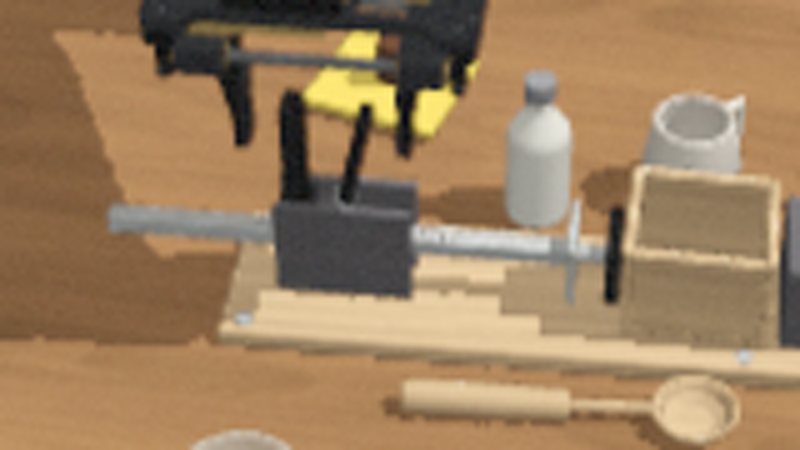

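After the release the rod held at about +30.9 mm, so travel is about 45.3. Stroke 3 begins: I'll push partway and read.

>>> {"method": "servo_tool", "body": {
  "slide": [
    [0.01,-0.1,0],
    [0.01,-0.1,0],
    [0.01,-0.1,0],
    [0.01,-0.1,0],
    [0,-0.05,0],
    [0,0,0]
  ],
  "twist": [
    [0,0,0],
    [0,0,0],
    [0,0,0],
    [0,0,0],
    [0,0,0],
    [0,0,0]
  ],
  "gripper": [0,0,0,0,0,0]
}}

```text
time_s: 17.02
tcp_pos: [0.5263, -0.148, 0.1244]
ee_rot: [[-0.997, -0.072, 0.001], [-0.072, 0.997, 0.0], [-0.001, 0.0, -1.0]]
wrist_force: [-0.1, 3.6, 1.9]
gripper_width: 1.002
```

```bash
python3 - <<'E'
from h import *
s=st(); o=grab(['wrist','scene'],'m'); rod('m',-266)
i=o['scene']['image'][180:270,215:375]
cv2.imwrite('pics/m.png',cv2.resize(i,None,fx=5,fy=5,interpolation=cv2.INTER_CUBIC))
E
```

```text
t 17.02 tcp [ 0.5263 -0.148   0.1244] F [-0.1  3.6  1.9] w 1.002
m rod px 174.3 rel 31.5
```

View pics/m.png

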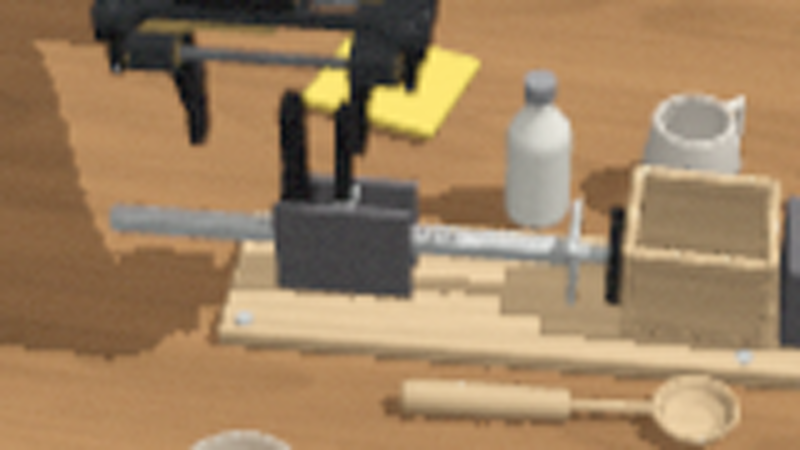

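>>> {"method": "servo_tool", "body": {
  "slide": [
    [0,-0.05,0],
    [0,-0.04,0],
    [0,0,0]
  ],
  "twist": [
    [0,0,0],
    [0,0,0],
    [0,0,0]
  ],
  "gripper": [0,0,0]
}}

```text
time_s: 17.5
tcp_pos: [0.5266, -0.1527, 0.1245]
ee_rot: [[-0.997, -0.073, 0.001], [-0.073, 0.997, 0.001], [-0.001, 0.001, -1.0]]
wrist_force: [-0.8, 5.7, 4.1]
gripper_width: 0.996
```

```bash
python3 - <<'E'
from h import *
s=st(); o=grab(['wrist','scene'],'n'); rod('n',-264)
i=o['scene']['image'][180:270,215:375]
cv2.imwrite('pics/n.png',cv2.resize(i,None,fx=5,fy=5,interpolation=cv2.INTER_CUBIC))
E
```

```text
t 17.5 tcp [ 0.5266 -0.1527  0.1245] F [-0.8  5.7  4.1] w 0.996
n rod px 185.2 rel 35.0
```

View pics/n.png

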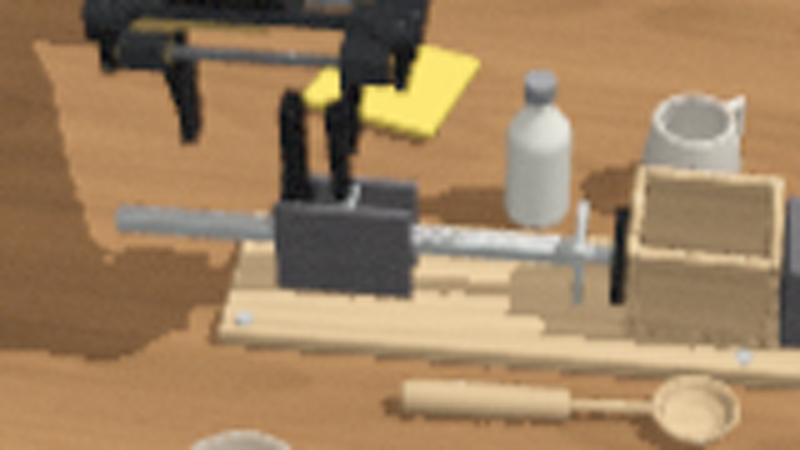

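View pics/wrist_n.png

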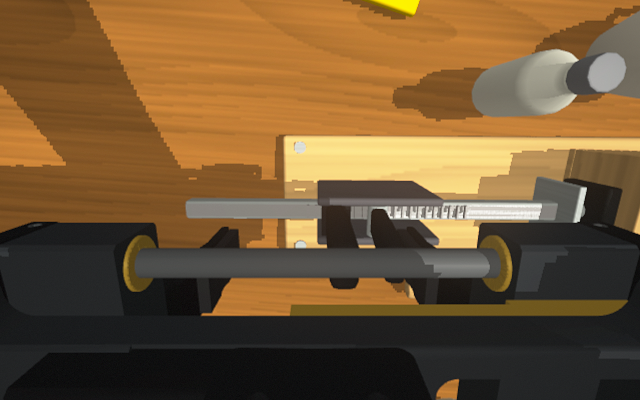

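The box has begun to slide (its crop right edge went from 779 to 784) and the force is slightly higher. I'll continue in steps.

>>> {"method": "servo_tool", "body": {
  "slide": [
    [0,-0.03,0],
    [0,-0.03,0],
    [0,0,0]
  ],
  "twist": [
    [0,0,0],
    [0,0,0],
    [0,0,0]
  ],
  "gripper": [0,0,0]
}}

```text
time_s: 17.98
tcp_pos: [0.5268, -0.1561, 0.1246]
ee_rot: [[-0.997, -0.073, 0.002], [-0.073, 0.997, 0.001], [-0.002, 0.001, -1.0]]
wrist_force: [0.4, 7.0, 3.1]
gripper_width: 0.999
```

```bash
python3 - <<'E'
from h import *
s=st(); o=grab(['wrist','scene'],'o'); rod('o',-261)
i=o['scene']['image'][180:270,215:375]
cv2.imwrite('pics/o.png',cv2.resize(i,None,fx=5,fy=5,interpolation=cv2.INTER_CUBIC))
E
```

```text
t 17.98 tcp [ 0.5268 -0.1561  0.1246] F [0.4 7.  3.1] w 0.999
o rod px 194.2 rel 38.3
```

View pics/o.png

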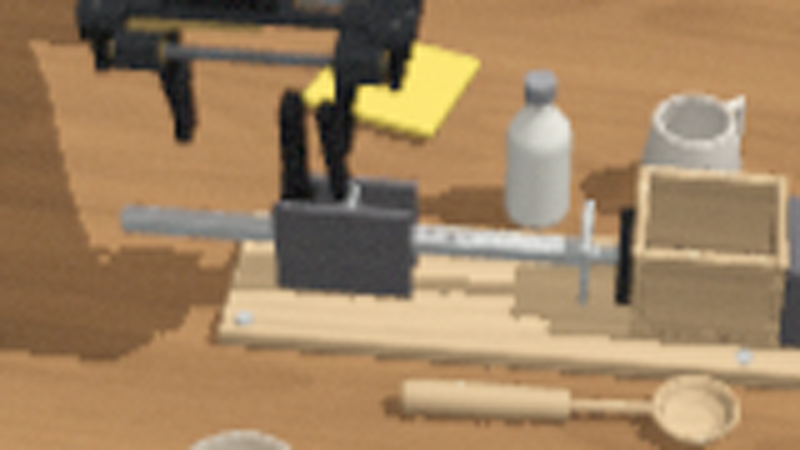

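The box is nearly at the jaw and the pad barely pressed (force +1.8 N). One more stroke will give a mid-range final angle, so I'll release fully now; pressure below the rod friction means nothing is lost.

>>> {"method": "servo_tool", "body": {
  "slide": [
    [0,0.1,0],
    [0,0.1,0],
    [-0.01,0.1,0],
    [-0.01,0.1,0],
    [-0.01,0.1,0],
    [-0.01,0.1,0],
    [-0.01,0,0],
    [0,0,0],
    [0,0,0]
  ],
  "twist": [
    [0,0,0],
    [0,0,0],
    [0,0,0],
    [0,0,0],
    [0,0,0],
    [0,0,0],
    [0,0,0],
    [0,0,0],
    [0,0,0]
  ],
  "gripper": [0,0,0,0,0,0,0,0,0]
}}

```text
time_s: 19.2
tcp_pos: [0.5231, -0.1211, 0.1242]
ee_rot: [[-0.997, -0.072, 0.0], [-0.072, 0.997, -0.0], [-0.0, -0.0, -1.0]]
wrist_force: [-0.0, -0.3, 0.4]
gripper_width: 0.997
```

```bash
python3 - <<'E'
from h import *
s=st(); o=grab(['wrist','scene'],'p'); rod('p',-262)
i=o['scene']['image'][180:270,215:375]
cv2.imwrite('pics/p.png',cv2.resize(i,None,fx=5,fy=5,interpolation=cv2.INTER_CUBIC))
E
```

```text
t 19.2 tcp [ 0.5231 -0.1211  0.1242] F [-0.  -0.3  0.4] w 0.997
p rod px 148.5 rel 39.0
```

View pics/p.png

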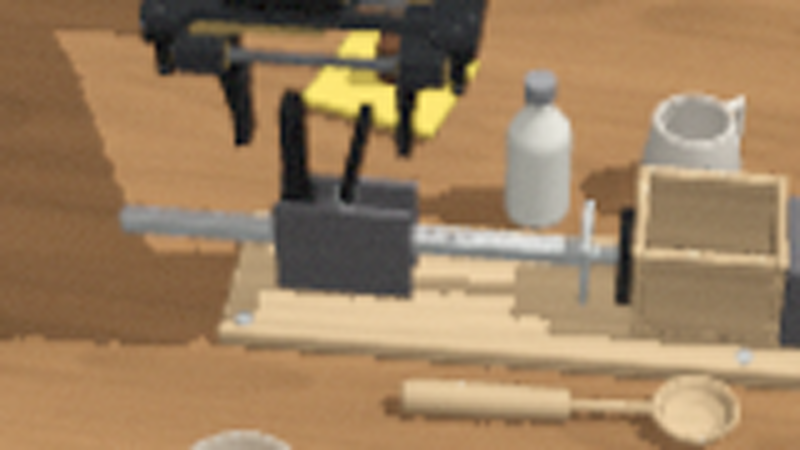

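View pics/wrist_p.png

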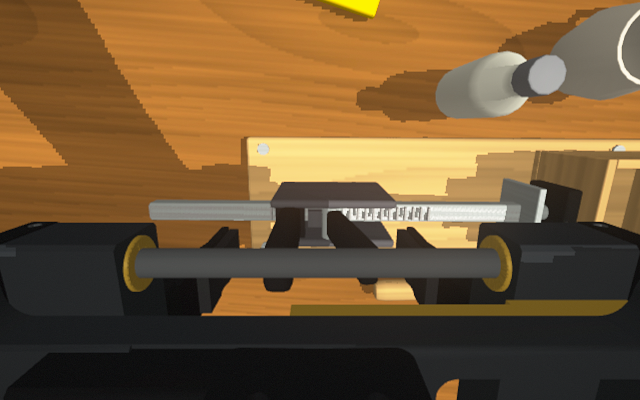

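The rod held, and the lever is back at rest. Final stroke: approach to mid angle first.

>>> {"method": "servo_tool", "body": {
  "slide": [
    [0.01,-0.1,0],
    [0.01,-0.1,0],
    [0.01,-0.1,0],
    [0.01,-0.05,0],
    [0,-0.05,0],
    [0,0,0]
  ],
  "twist": [
    [0,0,0],
    [0,0,0],
    [0,0,0],
    [0,0,0],
    [0,0,0],
    [0,0,0]
  ],
  "gripper": [0,0,0,0,0,0]
}}

```text
time_s: 20.05
tcp_pos: [0.5255, -0.1446, 0.1244]
ee_rot: [[-0.997, -0.072, 0.0], [-0.072, 0.997, 0.001], [-0.0, 0.001, -1.0]]
wrist_force: [-1.3, 4.3, 3.5]
gripper_width: 1.002
```

```bash
python3 - <<'E'
from h import *
s=st(); o=grab(['wrist'],'q'); rod('q',-262)
E
```

```text
t 20.05 tcp [ 0.5255 -0.1446  0.1244] F [-1.3  4.3  3.5] w 1.002
q rod px 181.5 rel 40.4
```

>>> {"method": "servo_tool", "body": {
  "slide": [
    [0,-0.04,0],
    [0,0,0],
    [0,0,0]
  ],
  "twist": [
    [0,0,0],
    [0,0,0],
    [0,0,0]
  ],
  "gripper": [0,0,0]
}}

```text
time_s: 20.48
tcp_pos: [0.5257, -0.1467, 0.1245]
ee_rot: [[-0.997, -0.073, 0.001], [-0.073, 0.997, 0.001], [-0.001, 0.001, -1.0]]
wrist_force: [-1.4, 5.8, 4.2]
gripper_width: 0.998
```

```bash
python3 - <<'E'
from h import *
s=st(); o=grab(['wrist','scene'],'r'); rod('r',-260)
i=o['scene']['image'][180:270,215:375]
cv2.imwrite('pics/r.png',cv2.resize(i,None,fx=5,fy=5,interpolation=cv2.INTER_CUBIC))
E
```

```text
t 20.48 tcp [ 0.5257 -0.1467  0.1245] F [-1.4  5.8  4.2] w 0.998
r rod px 185.8 rel 41.4
```

View pics/r.png

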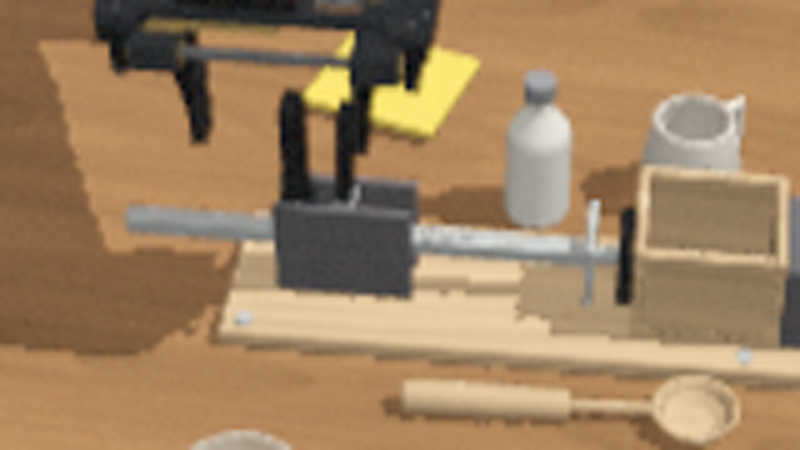

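View pics/wrist_r.png

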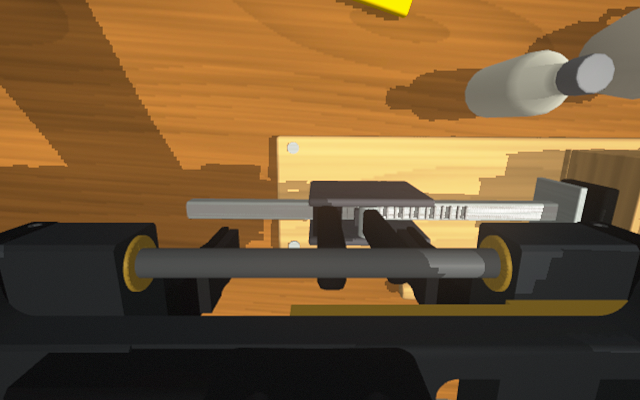

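The box is now snug, with its right edge steady at 789. I'll measure the pad's compression from the plate-to-pad gap in the scene views.

```bash
cat > gap.py <<'E'
from h import *
import sys
def prof(tag):
    c=load(tag)['scene']; g=cv2.cvtColor(c['image'],cv2.COLOR_BGR2GRAY).astype(float)
    out=[]
    for row in range(223,228):
        p=cv2.resize(g[row:row+1,310:345],None,fx=20,fy=1,interpolation=cv2.INTER_CUBIC)[0]
        k=np.argmax(p[:int(len(p))]) ; 
        out.append(p)
    p=np.mean(out,0); return p
for t in sys.argv[1:]:
    c=load(t)['scene']; g=cv2.cvtColor(c['image'],cv2.COLOR_BGR2GRAY).astype(int)
    print(t); 
    for row in (222,224,226): print('  ',row,g[row,316:345])
E
python3 gap.py g l p r
```

```text
g
   222 [119 152 171 208 189 159 161 169 175 174 136  52  51  85 139 148 143 134
 126 103 101 105 104 102 147 212 201 124 127]
   224 [100 111 160 213 174 158 164 170 172 156 111  56  52  88 140 140 140 142
 142 139 142 141 140 130 156 203 180 135 128]
   226 [151 156 168 199 150 178 176 175 163 151  64  51  51  80 137 142 142 141
 140 144 143 142 144 147 169 194 161 138 132]
l
   222 [120 152 152 154 157 158 160 169 174 178 183 182 162 174 199 142 143 134
 130 103  97  51  30  52 139 212 201 123 127]
   224 [ 97 111 133 149 155 159 164 169 173 163 160 146 154 191 198 141 139 143
 143 138 114  51  38  60 141 203 183 135 128]
   226 [185 190 187 182 181 172 155 156 162 159 159 153 171 215 188 142 141 142
 140 136 105  38  40  87 165 195 160 137 131]
p
   222 [119 149 153 157 154 159 161 167 174 178 183 181 161 144 144 170 209 182
 129 102 103 101  92  55  36  44 129 197 178]
   224 [ 99 113 133 148 156 161 163 170 171 161 159 147 142 139 139 162 210 178
 141 142 141 142 130  59  38  61 142 194 151]
   226 [185 192 192 179 177 172 155 156 163 161 160 154 143 140 139 161 198 154
 142 142 143 143 132  48  38  89 168 192 141]
r
   222 [120 152 154 155 157 158 162 168 174 178 183 180 159 146 145 147 170 206
 182 100 102 103  97  69  37  40 128 201 174]
   224 [ 99 113 131 149 157 159 165 171 172 163 159 146 140 141 143 138 162 213
 177 141 142 140 131  55  39  39 124 197 179]
   226 [189 191 187 182 180 173 155 158 164 160 158 154 144 140 139 141 158 200
 151 144 142 143 132  66  37  58 137 193 160]
```

Gap readings: free 6.93 px, after stroke 3 6.5 px, now 5.6 px, at 0.343 px/mm. The pad front hasn't moved since the previous release, so the box is snug and the pad is pushed in about 4 mm. I need about 3.3 mm more.

>>> {"method": "servo_tool", "body": {
  "slide": [
    [0,-0.03,0],
    [0,-0.03,0],
    [0,0,0],
    [0,0,0]
  ],
  "twist": [
    [0,0,0],
    [0,0,0],
    [0,0,0],
    [0,0,0]
  ],
  "gripper": [0,0,0,0]
}}

```text
time_s: 21.08
tcp_pos: [0.5259, -0.1497, 0.1248]
ee_rot: [[-0.997, -0.073, 0.001], [-0.073, 0.997, 0.002], [-0.002, 0.001, -1.0]]
wrist_force: [-1.0, 8.0, 5.3]
gripper_width: 0.999
```

```bash
python3 - <<'E'
from h import *
s=st(); o=grab(['wrist','scene'],'s'); rod('s',-258)
for t in 'lprs':
    g=cv2.cvtColor(load(t)['scene']['image'],cv2.COLOR_BGR2GRAY).astype(float); G=[]
    for row in (223,224,225,226):
        p=g[row]; k=328+p[328:336].argmax(); w=np.clip(p[k-1:k+2]-142,0,None); c=(w*np.arange(k-1,k+2)).sum()/w.sum()
        m=k+3+p[k+3:342].argmin(); cov=np.clip((142-p[m-3:m+1])/104,0,1); cov[-1]=1; G.append((c,m+.5-cov.sum()))
    G=np.mean(G,0);print(t,np.round(G,2),'gap',round(G[1]-G[0],2))
E
python3 gap.py s
```

```text
t 21.07 tcp [ 0.5259 -0.1497  0.1248] F [-1.   8.   5.3] w 0.999
s rod px 192.2 rel 43.2
l [329.36 336.19] gap 6.83
p [332.05 338.45] gap 6.4
r [333.04 338.53] gap 5.49
s [333.64 338.54] gap 4.9
s
   222 [121 153 154 157 156 159 161 168 174 179 182 182 161 144 147 147 144 156
 197 130 102 102  98  71  42  40 126 201 174]
   224 [ 99 116 135 149 158 160 164 170 173 163 159 149 142 144 142 142 144 171
 197 119 139 140 131  56  29  43 122 197 179]
   226 [188 197 187 189 178 173 155 158 165 160 159 154 144 140 139 144 153 188
 207 143 144 142 133  62  39  51 139 195 161]
```

>>> {"method": "servo_tool", "body": {
  "slide": [
    [0,-0.03,0],
    [0,0,0],
    [0,0,0],
    [0,0,0]
  ],
  "twist": [
    [0,0,0],
    [0,0,0],
    [0,0,0],
    [0,0,0]
  ],
  "gripper": [0,0,0,0]
}}

```text
time_s: 21.68
tcp_pos: [0.526, -0.1509, 0.1248]
ee_rot: [[-0.997, -0.073, 0.002], [-0.073, 0.997, 0.003], [-0.002, 0.002, -1.0]]
wrist_force: [-2.0, 10.8, 6.6]
gripper_width: 1.001
```

```bash
cat > chk.py <<'E'
from h import *
import sys
s=st(); T=sys.argv[1]; o=grab(['wrist','scene'],T); rod(T,-256)
for t in ('l','p','r',T):
    g=cv2.cvtColor(load(t)['scene']['image'],cv2.COLOR_BGR2GRAY).astype(float); G=[]
    for row in (223,224,225,226):
        p=g[row]; k=328+p[328:336].argmax(); w=np.clip(p[k-1:k+2]-142,0,None); c=(w*np.arange(k-1,k+2)).sum()/w.sum()
        m=k+3+p[k+3:342].argmin(); cov=np.clip((142-p[m-3:m+1])/104,0,1); cov[-1]=1; G.append((c,m+.5-cov.sum()))
    G=np.mean(G,0);print(t,np.round(G,2),'gap',round(G[1]-G[0],2),'press',round((6.83-G[1]+G[0])/.343,1))
i=o['scene']['image'][180:270,215:375]
cv2.imwrite(f'pics/{T}.png',cv2.resize(i,None,fx=5,fy=5,interpolation=cv2.INTER_CUBIC))
E
python3 chk.py t
```

```text
t 21.68 tcp [ 0.526  -0.1509  0.1248] F [-2.  10.8  6.6] w 1.001
t rod px 194.6 rel 44.0
l [329.36 336.19] gap 6.83 press 0.0
p [332.05 338.45] gap 6.4 press 1.2
r [333.04 338.53] gap 5.49 press 3.9
t [333.88 338.53] gap 4.65 press 6.3
```

View pics/t.png

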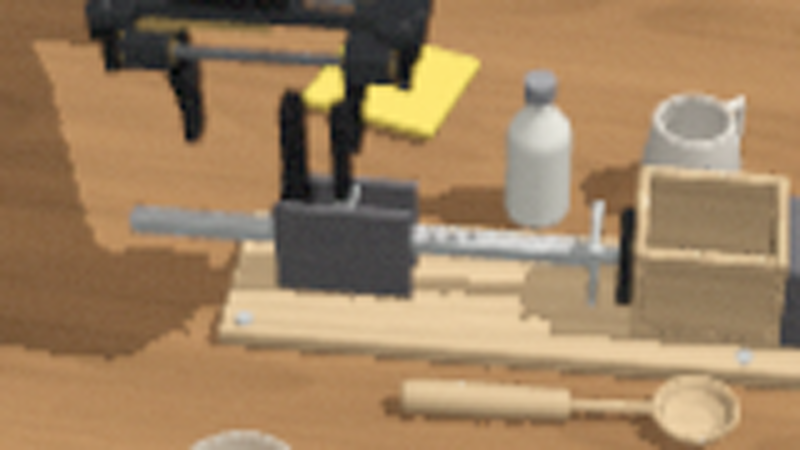

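>>> {"method": "servo_tool", "body": {
  "slide": [
    [0,-0.02,0],
    [0,0,0],
    [0,0,0],
    [0,0,0],
    [0,0,0],
    [0,0,0]
  ],
  "twist": [
    [0,0,0],
    [0,0,0],
    [0,0,0],
    [0,0,0],
    [0,0,0],
    [0,0,0]
  ],
  "gripper": [0,0,0,0,0,0]
}}

```text
time_s: 22.52
tcp_pos: [0.526, -0.1519, 0.1246]
ee_rot: [[-0.997, -0.073, 0.002], [-0.073, 0.997, 0.003], [-0.002, 0.003, -1.0]]
wrist_force: [-1.6, 8.0, 4.8]
gripper_width: 1.0
```

```bash
python3 chk.py u; python3 - <<'E'
from h import *
o=grab(['scene','top','wrist'],'v')
i=o['scene']['image'][160:310,215:515]
cv2.imwrite('pics/v.png',cv2.resize(i,None,fx=2.5,fy=2.5,interpolation=cv2.INTER_CUBIC))
E
```

```text
t 22.52 tcp [ 0.526  -0.1519  0.1246] F [-1.6  8.   4.8] w 1.0
u rod px 195.7 rel 43.9
l [329.36 336.19] gap 6.83 press 0.0
p [332.05 338.45] gap 6.4 press 1.2
r [333.04 338.53] gap 5.49 press 3.9
u [333.74 338.51] gap 4.77 press 6.0
```

View pics/v.png

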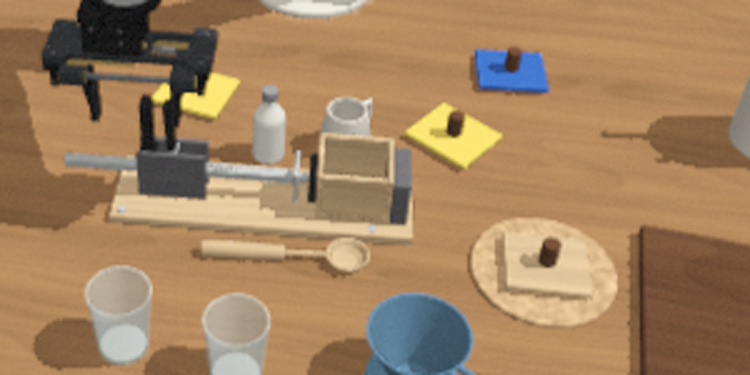

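View pics/wrist_v.png

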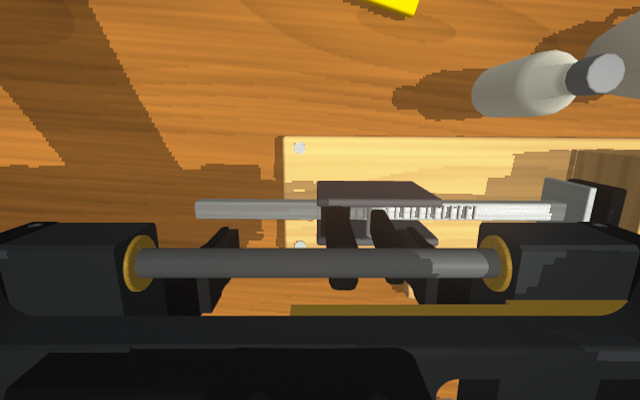

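The rod didn't advance and the force dropped from 10.8 to 8.0 N, which looks like the contact sliding down the lever as it passed vertical. The press reads about 6.0, so I'll push slightly further.

>>> {"method": "servo_tool", "body": {
  "slide": [
    [0,-0.02,0],
    [0,0,0],
    [0,0,0],
    [0,0,0],
    [0,0,0],
    [0,0,0]
  ],
  "twist": [
    [0,0,0],
    [0,0,0],
    [0,0,0],
    [0,0,0],
    [0,0,0],
    [0,0,0]
  ],
  "gripper": [0,0,0,0,0,0]
}}

```text
time_s: 23.52
tcp_pos: [0.526, -0.1531, 0.1242]
ee_rot: [[-0.997, -0.072, 0.002], [-0.072, 0.997, 0.003], [-0.002, 0.003, -1.0]]
wrist_force: [-0.4, 11.6, 2.7]
gripper_width: 1.0
```

```bash
python3 chk.py w; python3 - <<'E'
from h import *
for k in range(5):
    r.capture('top'); st()
E
```

```text
t 23.52 tcp [ 0.526  -0.1531  0.1242] F [-0.4 11.6  2.7] w 1.0
w rod px 195.7 rel 42.9
l [329.36 336.19] gap 6.83 press 0.0
p [332.05 338.45] gap 6.4 press 1.2
r [333.04 338.53] gap 5.49 press 3.9
w [333.65 338.55] gap 4.9 press 5.6
t 23.68 tcp [ 0.526  -0.1529  0.1241] F [-1.2 11.8  3.8] w 1.001
t 23.73 tcp [ 0.526  -0.1528  0.1241] F [-0.1 13.   2. ] w 1.003
t 23.77 tcp [ 0.526  -0.1527  0.1241] F [-0.4 12.8  3.7] w 1.005
t 23.82 tcp [ 0.526  -0.1527  0.1241] F [-0.  12.4  3.8] w 0.998
t 23.88 tcp [ 0.526  -0.1526  0.1241] F [-0.6 12.2  3.6] w 0.996
```

>>> {"method": "servo_tool", "body": {
  "slide": [
    [0,-0.03,0],
    [0,0,0],
    [0,0,0],
    [0,0,0],
    [0,0,0],
    [0,0,0]
  ],
  "twist": [
    [0,0,0],
    [0,0,0],
    [0,0,0],
    [0,0,0],
    [0,0,0],
    [0,0,0]
  ],
  "gripper": [0,0,0,0,0,0]
}}

```text
time_s: 24.62
tcp_pos: [0.5261, -0.1548, 0.1241]
ee_rot: [[-0.997, -0.073, 0.002], [-0.073, 0.997, 0.003], [-0.002, 0.003, -1.0]]
wrist_force: [0.4, 9.2, 2.1]
gripper_width: 0.996
```

```bash
python3 chk.py x; python3 - <<'E'
from h import *
for k in range(4):
    r.capture('top'); st()
E
```

```text
t 24.62 tcp [ 0.5261 -0.1548  0.1241] F [0.4 9.2 2.1] w 0.996
x rod px 198.8 rel 43.5
l [329.36 336.19] gap 6.83 press 0.0
p [332.05 338.45] gap 6.4 press 1.2
r [333.04 338.53] gap 5.49 press 3.9
x [333.76 338.53] gap 4.78 press 6.0
t 24.77 tcp [ 0.5261 -0.1548  0.1241] F [-0.1 11.5  3. ] w 0.999
t 24.82 tcp [ 0.526  -0.1546  0.124 ] F [ 0.4 12.9  3. ] w 1.0
t 24.88 tcp [ 0.526  -0.1545  0.124 ] F [ 0.  12.5  2.8] w 0.997
t 24.93 tcp [ 0.526  -0.1544  0.124 ] F [-0.7 13.6  3.2] w 1.001
```

View pics/x.png

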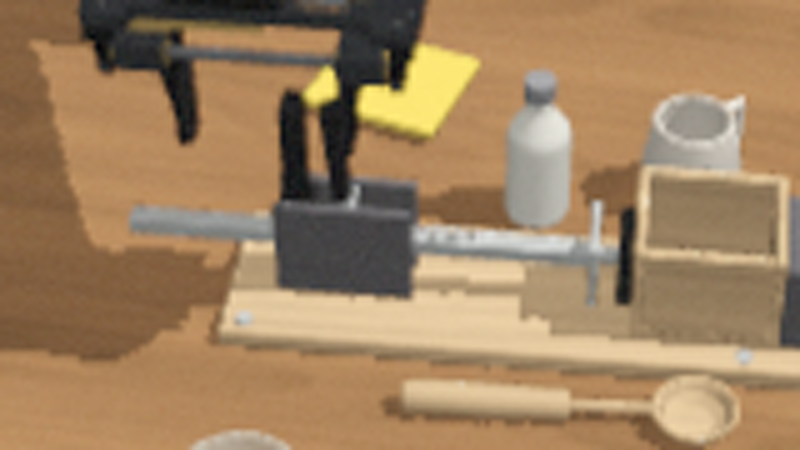

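>>> {"method": "servo_tool", "body": {
  "slide": [
    [0,-0.02,0],
    [0,0,0],
    [0,0,0],
    [0,0,0],
    [0,0,0],
    [0,0,0],
    [0,0,0],
    [0,0,0]
  ],
  "twist": [
    [0,0,0],
    [0,0,0],
    [0,0,0],
    [0,0,0],
    [0,0,0],
    [0,0,0],
    [0,0,0],
    [0,0,0]
  ],
  "gripper": [0,0,0,0,0,0,0,0]
}}

```text
time_s: 25.92
tcp_pos: [0.526, -0.1554, 0.1239]
ee_rot: [[-0.997, -0.072, 0.002], [-0.072, 0.997, 0.004], [-0.002, 0.004, -1.0]]
wrist_force: [-0.1, 13.6, 2.3]
gripper_width: 1.0
```

```bash
python3 chk.py y; python3 - <<'E'
from h import *
for k in range(6):
    r.capture('top'); st()
E
```

```text
t 25.93 tcp [ 0.526  -0.1554  0.1239] F [-0.1 13.6  2.3] w 1.0
y rod px 201.3 rel 45.0
l [329.36 336.19] gap 6.83 press 0.0
p [332.05 338.45] gap 6.4 press 1.2
r [333.04 338.53] gap 5.49 press 3.9
y [334.25 338.54] gap 4.29 press 7.4
t 26.07 tcp [ 0.5259 -0.1552  0.1239] F [-0.2 15.7  4.2] w 1.002
t 26.12 tcp [ 0.526  -0.1551  0.1239] F [-0.6 16.   2.7] w 0.998
t 26.18 tcp [ 0.526  -0.155   0.1239] F [ 0.3 15.8  3.2] w 0.999
t 26.23 tcp [ 0.526  -0.155   0.1239] F [-0.  15.8  2.6] w 0.998
t 26.27 tcp [ 0.5259 -0.1549  0.1239] F [ 0.3 15.5  3.9] w 1.0
t 26.32 tcp [ 0.5259 -0.1549  0.1239] F [ 0.3 15.6  3.5] w 1.002
```

The press now reads 7.4 mm by image, and 15.6 N at the lever tip implies about 9.5 N on the pad. I'll check that it holds still, and look at everything else.

>>> {"method": "servo_tool", "body": {
  "slide": [
    [0,0,0],
    [0,0,0],
    [0,0,0],
    [0,0,0],
    [0,0,0],
    [0,0,0],
    [0,0,0],
    [0,0,0]
  ],
  "twist": [
    [0,0,0],
    [0,0,0],
    [0,0,0],
    [0,0,0],
    [0,0,0],
    [0,0,0],
    [0,0,0],
    [0,0,0]
  ],
  "gripper": [0,0,0,0,0,0,0,0]
}}

```text
time_s: 27.32
tcp_pos: [0.5259, -0.1553, 0.1239]
ee_rot: [[-0.997, -0.073, 0.001], [-0.073, 0.997, 0.004], [-0.002, 0.004, -1.0]]
wrist_force: [-0.8, 14.1, 0.4]
gripper_width: 1.0
```

```bash
python3 chk.py z; python3 - <<'E'
from h import *
o=grab(['scene','top'],'fin')
for k in range(4): r.capture('top')
st()
i=o['scene']['image'][160:310,215:515]
cv2.imwrite('pics/fin.png',cv2.resize(i,None,fx=2.5,fy=2.5,interpolation=cv2.INTER_CUBIC))
E
```

```text
t 27.32 tcp [ 0.5259 -0.1553  0.1239] F [-0.8 14.1  0.4] w 1.0
z rod px 200.8 rel 44.8
l [329.36 336.19] gap 6.83 press 0.0
p [332.05 338.45] gap 6.4 press 1.2
r [333.04 338.53] gap 5.49 press 3.9
z [334.23 338.53] gap 4.3 press 7.4
t 27.73 tcp [ 0.5259 -0.1557  0.1238] F [-0.2 13.8  3. ] w 1.002
```

View pics/fin.png

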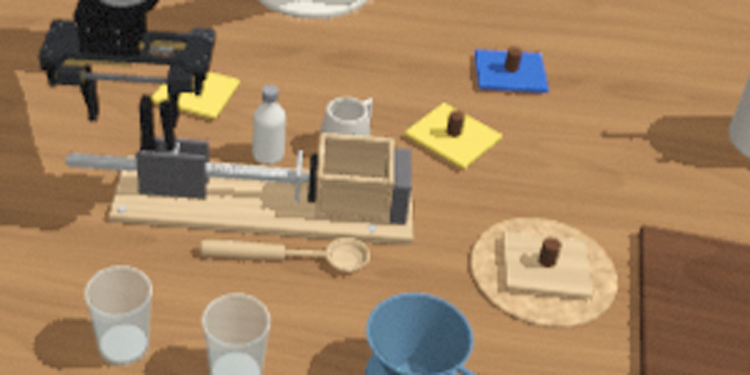

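View pics/top_fin.png

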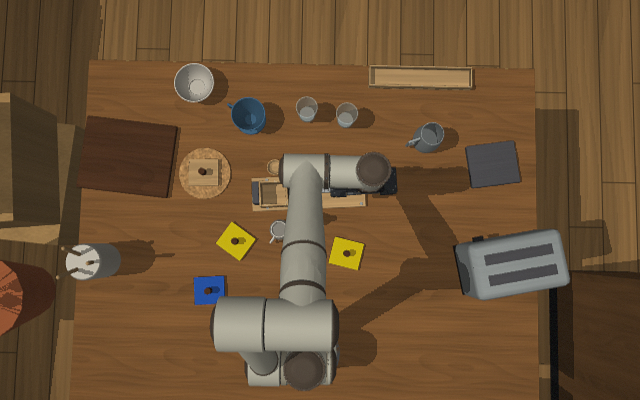

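The hold is stable: force about 14 N (expected 14.5 for 9 N on the pad), press about 7.4 mm. The lid is on the mat at top-view (205,171), the box is against the jaw, and the bystanders in view haven't moved. Handing in.

```bash
python3 - <<'E'
from station import r
print(r.finish_job())
E
```

```text
the job is handed in; nothing more can be done
None
```

I handed the job in at about 28 s. The lid is on the cork mat, the box is pressed against the fixed jaw, and the arm is still holding the trigger squeezed.

- **Lid:** I lifted it by the knob and set it flat, knob up, well inside the mat.
- **Clamping:** It took four trigger strokes, pushing the lever with one open finger, and I never touched the jaw itself. In the last views the box is against the fixed jaw.
- **Pad depth:** My last checks put it at about 7.4 mm from the camera gap. The steady push of about 14 N implies about 7 mm, and adding up the rod movement gives about 7.8 mm.
- **Checks that disagreed:**
  - The rod's absolute position gave about 9 mm. It rests on a poorly known starting travel, so I trusted it least, and it is still well short of bottoming out at 15 mm.
  - Strokes 2 and 3 lost about one ratchet tooth more than I expected.
  - The push force varied by 1–2 N while holding.
- **Bystanders:** Everything visible in the last views is where it was. The arm blocked the top view of the glue bottle, but the scene view shows it in place.

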